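# Weight the hold-down arm for tacking a tube frame

## Robot

A 7-joint arm with a two-finger parallel gripper is mounted at the origin on the work surface; the furniture and walls round the work are solid. World frame = base frame: x ahead of the robot, y to its left, z up, the work surface at z = 0. Lengths are in m, angles in degrees, forces in N, time in s.
With the tool pointing down it reaches from about 0.4 to 0.85 m from the base axis. Payload 10.4 kg.
Tool frame: the origin (TCP) lies at the very end of the fingers, on their centre line; the grasp point (between the pads) lies 19 mm behind it (r.tcp_to_grasp is the distance from the TCP to the grasp point, in m); z points along the fingers, y is the line along which they close (so a half turn about z gives the same grasp; the last joint's range is limited). The gripper opens to 87 mm and grips with 3 to 60 N. Pads are 19 mm wide; open, the fingers measure 117 mm over their backs; the gripper's body (75 mm by 190 mm) begins 51 mm behind the grasp point.
Start: joints at [-64.836, 19.034, -3.707, 83.658, 1.238, 77.344, -5.071], TCP at [0.278, 0.56, 0.223] pointing down, gripper open.
Joint ranges: [-148.97, 148.97], [-28.65, 121.19], [-84.17, 76.75], [9.2, 138.47], [-72.65, 252.65], [3.7, 117.97], [-149.18, 149.18]. Speed limits (degrees/s): [127.2, 127.2, 159.86, 159.86, 180, 180, 180].

## Interface

Orientations are given as a 3x3 rotation matrix whose columns are the frame's x, y, z axes.
In Python, from workcell import r gives the robot as it stands.
- The arm moves only by the tool drive_tool, never from a script. Its argument "increments" is a list of rows, each a list of 7 numbers: the shift along the tool's x, y, z in mm, then the turn, a rotation vector about the tool's x, y, z in degrees, then the gripper command: -1 is shut, 1 is fully open, values between are in proportion. A call has 1 to 8 rows; each row shifts and turns the commanded pose from where the row before left it, along the tool's axes as they then stand; what a row does not reach is not made up. A row lasts 1/8 s, in which the tool goes at most 62.5 mm and 10.7 degrees, less where a joint would pass 70% of its speed; a pose out of reach is approached as far as the arm can. A call is refused whole if a number of a shift passes 62.5 or a number of a turn 10.7, either way. A call with a gripper value outside its range is refused whole. The fingers move at their own pace and stop on an object; "force" is the grip in N (left out, the last holds). Time passes only in rows, so rows that do not move let the fingers close. It gives the time, the measured TCP pose, the force, the opening and the grip force at its end, in the units of the state.
- r.get_obs(): the state, without advancing time (a new reading comes with each control period).
- r.camera(name): name is "side" or "top" or "wrist"; returns a dict with "color" (384x512x3 uint8, red, green, blue), "mtx" (3x3 intrinsics, pixels), "R" (3x3) and "t" (3): a world point X has camera coordinates R X + t. Camera axes: x right, y down, z forward; pixel columns grow to the right and rows downward; lengths in m; the calibration is good to about 2 mm. A picture is of the moment at which its call begins. There is no depth.
- r.hand_in(): hands the job in; it is judged then, once.
The state is a dict: "clock": time; "joints": joint angles; "joint_velocities": joint speeds; "effort": joint torques, N m; "tool_pos": TCP position; "eef_rot": TCP orientation; "wrist_force": force on the tool from outside, world axes, zero at the start; "moment": the same for the moment, N m; "gripper_width": finger opening in m; "finger_force": force on a finger pad.
Only numpy, scipy, OpenCV 4.12 (cv2) and the standard library are available. Lean on these libraries where they do the work, as an engineer would, in place of code of your own. Each camera call takes 0.05 s, during which the arm holds its last target. There are 200 camera calls.

## Task

Set the hold-down so it presses the top frame onto the half-welded cube ready for tacking: slide every slotted weight on the bench sideways onto the stem of the weight carrier where it stands, flat on the pan or on the weight below, each with its slot turned a clearly different way from all the others (spread them round) so that none can slip off. Only when all are on, hang the loaded carrier by its loop on the hook of the blue arm, let the arm sink until its bar rests on the frame, and leave it hanging still; leave the tape measure, spray can and pliers where they are.

Things in the scene. Friction and masses are not known exactly. Their poses are not given: they have to be found in the camera images.
- carrier: steel weight carrier: round pan 76 mm across, 8 mm thick; from its middle an 8 mm stem, bare from 8 to 100 mm up; on top an upright loop in its y-z plane, legs round bars 8 mm thick at y = +-17 mm, upright from 110 to 139 mm (42 mm over them, 26 mm between), top bar along y centred 146 mm up. 150 mm tall, 0.18 kg. Origin: centre of the pan's underside, z up the stem
- carrier_eye (a point): underside of the middle of the loop's top bar, 142 mm above the carrier's origin: the point that rests on the hook. Axes as the carrier's
- hook_seat (a point): top of the hook's round bar (10 mm thick) where the loop shall hang, on the blue arm. x: along the arm from hook to pivot, y: level, across it. The bar is free from x = +42 mm (the 25 mm square tube begins) to -33 mm, where it turns up 20 mm. The loop goes on over that end, moving towards +x, carrier's x axis along the arm either way round. 0.24 m up with the arm up, 0.20 m down
- hook_tip (a point): very top of the hook's upturned free end, 20 mm above the bar's top and 38 mm from hook_seat towards the free side
- pressure_bar (a point): middle of the underside of the steel cross bar under the blue arm, over the work: 184 mm above the bench with the arm up (held by a return spring), 172.5 mm when it is down on the work's top frame. The arm pivots 0.35 m behind the hook, so the hook sinks 35 mm. The carrier with three or more weights brings it fully down in about a second (it is damped); the empty carrier does not
- hold_down: stand of the hold-down, fixed: steel base plate 320 x 210 x 8 mm with a half-welded tube cube on it (a square frame on four posts, 180 mm square, top about 175 mm up), a blue post behind and the long blue arm over it, its hook on the near side. Origin: under the cube's middle; x points from hook to post (hook 0.23 m from the origin along -x), z up
- weight_0: slotted weight, dark plate 10 mm thick, 0.14 kg, lying flat (five alike, some may be absent): disc 72 mm across with a slot 15 mm wide from the rim to 4.5 mm past the centre, across from it a flat tab 22 mm wide reaching 94 mm from the centre. Origin: disc centre, underside; x along the tab, slot opens to -x. On the carrier the stem stands in the slot at the origin
- weight_0_mouth (a point): open end of that weight's slot: on the rim 36 mm from the centre, away from the tab, 5 mm above the underside
- weight_0_tab (a point): middle of that weight's tab, 74 mm from the centre, at half thickness: the place to grip it across its 22 mm width
- weight_1: slotted weight like weight_0, same size and axes
- weight_1_mouth (a point): open end of that weight's slot: on the rim 36 mm from the centre, away from the tab, 5 mm above the underside
- weight_1_tab (a point): middle of that weight's tab, 74 mm from the centre, at half thickness: the place to grip it across its 22 mm width
- weight_2: slotted weight like weight_0, same size and axes
- weight_2_mouth (a point): open end of that weight's slot: on the rim 36 mm from the centre, away from the tab, 5 mm above the underside
- weight_2_tab (a point): middle of that weight's tab, 74 mm from the centre, at half thickness: the place to grip it across its 22 mm width
- weight_3: slotted weight like weight_0, same size and axes
- weight_3_mouth (a point): open end of that weight's slot: on the rim 36 mm from the centre, away from the tab, 5 mm above the underside
- weight_3_tab (a point): middle of that weight's tab, 74 mm from the centre, at half thickness: the place to grip it across its 22 mm width
- weight_4: slotted weight like weight_0, same size and axes
- weight_4_mouth (a point): open end of that weight's slot: on the rim 36 mm from the centre, away from the tab, 5 mm above the underside
- weight_4_tab (a point): middle of that weight's tab, 74 mm from the centre, at half thickness: the place to grip it across its 22 mm width
- tape: yellow tape measure, 40 x 82 x 70 mm, a bystander; origin: centre of its underside
- spray: green spray can, 65 mm across and 189 mm tall, a bystander; origin: centre of its underside
- pliers: teal pliers, 217 x 59 x 18 mm, a bystander; origin: centre of its underside
Things that resemble listed ones, but are neither listed nor needed, are in the scene too. What is shaped like the weight_2 but green is not meant.

How it is judged (in metres and radians):
On the way, in this order (a step that is already met when the one before it is completed fails the run):
1. every weight on the carrier's stem with the slots spread, the carrier still standing on the bench (horizontal distance between each of weight_0, weight_1, weight_2, weight_3, weight_4 and carrier below 0.012 m and angle between the z axis of each of weight_0, weight_1, weight_2, weight_3, weight_4 and the z axis of carrier, either way round below 0.12 rad and z of weight_0 in the frame of carrier between 0.004 and 0.061 m and z of weight_1 in the frame of carrier between 0.004 and 0.061 m and z of weight_2 in the frame of carrier between 0.004 and 0.061 m and z of weight_3 in the frame of carrier between 0.004 and 0.061 m and z of weight_4 in the frame of carrier between 0.004 and 0.061 m and distance between each of weight_1_mouth, weight_2_mouth, weight_3_mouth, weight_4_mouth and weight_0_mouth above 0.028 m and distance between each of weight_2_mouth, weight_3_mouth, weight_4_mouth and weight_1_mouth above 0.028 m and distance between each of weight_3_mouth, weight_4_mouth and weight_2_mouth above 0.028 m and distance between weight_4_mouth and weight_3_mouth above 0.028 m and height (world z) of carrier below 0.012 m and angle between carrier's own z axis and vertical below 0.1 rad), for 0.3 s.
2. the loaded carrier hangs by its loop on the hook and the arm is down (x of carrier_eye in the frame of hook_seat between -0.036 and 0.045 m and y of carrier_eye in the frame of hook_seat between -0.016 and 0.016 m and z of carrier_eye in the frame of hook_seat between -0.012 and 0.012 m and height (world z) of carrier above 0.03 m and height (world z) of pressure_bar below 0.1748 m), for 0.3 s.
At the end, for the whole second after the job is handed in: All weights flat in the stack on the carrier (tilt < 0.12 rad, centre within 12 mm of the stem axis, origin 4-61 mm up), slot mouths of any two at least 28 mm apart; the loop on the free stretch of the hook, pressure bar down (under 0.1748 m up), carrier still (< 0.05 m/s) (all of step 2 and horizontal distance between each of weight_0, weight_1, weight_2, weight_3, weight_4 and carrier below 0.012 m and angle between the z axis of each of weight_0, weight_1, weight_2, weight_3, weight_4 and the z axis of carrier, either way round below 0.12 rad and z of weight_0 in the frame of carrier between 0.004 and 0.061 m and z of weight_1 in the frame of carrier between 0.004 and 0.061 m and z of weight_2 in the frame of carrier between 0.004 and 0.061 m and z of weight_3 in the frame of carrier between 0.004 and 0.061 m and z of weight_4 in the frame of carrier between 0.004 and 0.061 m and distance between each of weight_1_mouth, weight_2_mouth, weight_3_mouth, weight_4_mouth and weight_0_mouth above 0.028 m and distance between each of weight_2_mouth, weight_3_mouth, weight_4_mouth and weight_1_mouth above 0.028 m and distance between each of weight_3_mouth, weight_4_mouth and weight_2_mouth above 0.028 m and distance between weight_4_mouth and weight_3_mouth above 0.028 m and linear speed of carrier below 0.05 m/s); the robot touches nothing.
It fails at once if the tape measure is pushed more than 30 mm aside (distance of tape from where it was at the start of the episode above 0.03 m).
It fails at once if the spray can is pushed more than 30 mm aside (distance of spray from where it was at the start of the episode above 0.03 m).
It fails at once if the pair of pliers is pushed more than 30 mm aside (distance of pliers from where it was at the start of the episode above 0.03 m).
Of weight_0, weight_1, weight_2, weight_3, weight_4 only 3 to 5 are there at a start; the rules pass over those that are not, and their reading is None.
At some moment in a run one of carrier may be knocked a few centimetres aside while the robot is not near it.
It also fails if it takes over 210 s, if anything falls off the work surface, if the arm or the gripper's body presses on something with over 40 N, if the wrist force passes 120 N, or if a joint passes its speed limit or range.

## Working session

There is one attempt and no reset: what is moved stays moved. The work goes in short steps, Python scripts to look and compute and a tool call to move; the robot and the scene stay as the last step left them, time stands still between calls to the robot, and variables do not carry over. Pictures are saved under pics/ and viewed, at most 14 in all, crops included, and the job is handed in when it is done.

Besides the shell and the picture viewer there is one more tool, called after "Emit:" by a JSON object that holds its "method" and its "body", one argument or row to a line. drive_tool: Moves the arm, as the interface text tells. Its arguments: {"type":"object","properties":{"increments":{"type":"array"},"force":{"type":"number"}},"required":["increments"]}

```bash
mkdir -p pics; ls; python3 - <<'E'
from workcell import r
import cv2, numpy as np
for n in ("top","side"):
    c=r.camera(n); cv2.imwrite(f"pics/{n}0.png",c["color"][:,:,::-1]); np.savez(f"{n}0.npz",**c)
    print(n,c["mtx"].tolist(),(-c["R"].T@c["t"]).round(3),c["R"].round(2).tolist())
    big=cv2.resize(c["color"][:,:,::-1],(800,600),interpolation=cv2.INTER_CUBIC); cv2.imwrite(f"pics/{n}0b.png",big)
o=r.get_obs(); print(o["tool_pos"],np.round(o["eef_rot"],3).tolist(),o["clock"])
E
```

```text
pics
top [[452.8311971192608, 0.0, 257.81035940308243], [0.0, 452.8311971192608, 183.3179727414649], [0.0, 0.0, 1.0]] [0.356 0.02  1.889] [[-0.02, -1.0, -0.0], [-0.99, 0.02, -0.11], [0.11, 0.0, -0.99]]
side [[376.20321525489146, 0.0, 253.87455298042755], [0.0, 376.20321525489146, 202.01064164837047], [0.0, 0.0, 1.0]] [ 0.525 -1.143  0.905] [[1.0, -0.0, 0.0], [0.0, -0.54, -0.84], [0.0, 0.84, -0.54]]
[0.27829554 0.55923844 0.22183425] [[-0.895, 0.446, -0.001], [0.446, 0.895, -0.001], [-0.0, -0.001, -1.0]] 0.1
```

View pics/top0b.png

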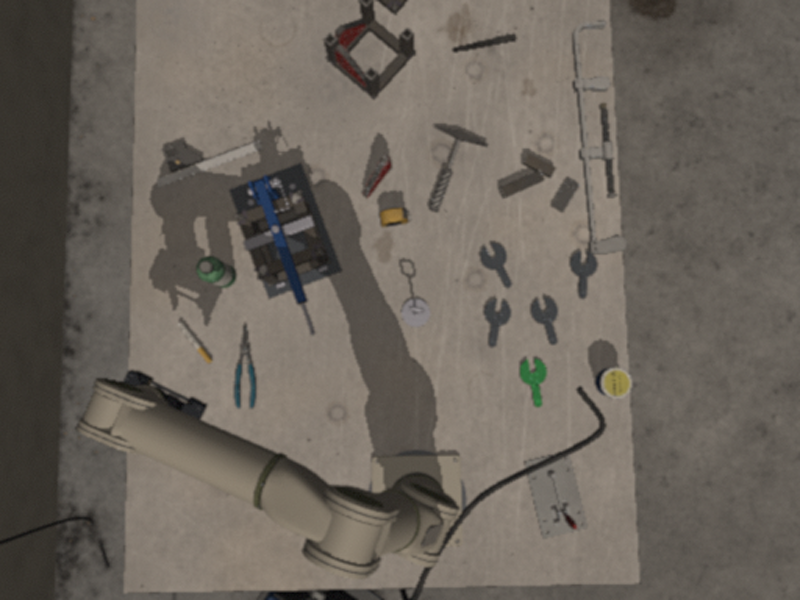

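View pics/side0b.png

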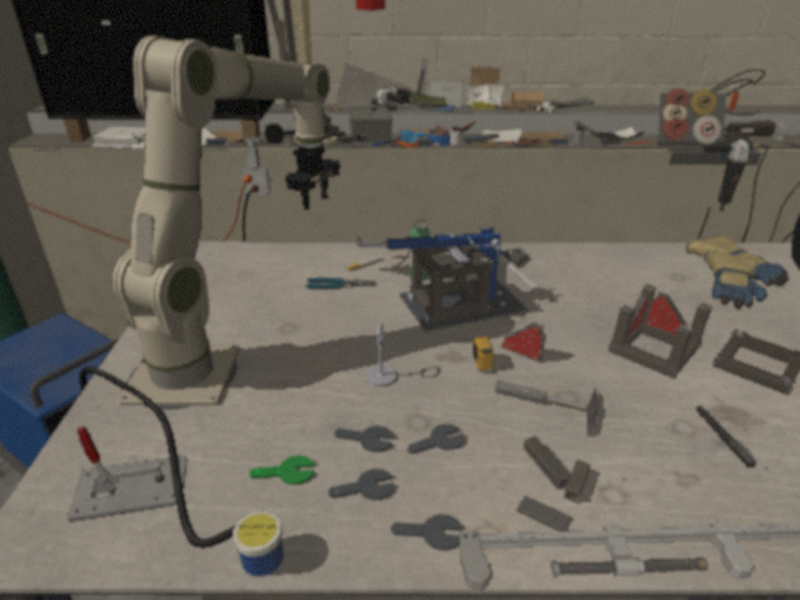

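Four grey weights lie at about (493,257), (497,310), (543,307) and (583,262) in the top picture. The carrier stands at (414,312). The blue arm's hook ends near (313,332), and the green look-alike is at (533,380).

```bash
cat > h.py <<'E'
import numpy as np, cv2
def ray(c,uv,z):
    d=c["R"].T@np.linalg.solve(c["mtx"],[uv[0],uv[1],1.]); o=-c["R"].T@c["t"]
    return o+d*(z-o[2])/d[2]
def proj(c,X):
    p=c["mtx"]@(c["R"]@np.asarray(X,float)+c["t"]); return p[:2]/p[2]
def tri(c1,p1,c2,p2):
    A=[];b=[]
    for c,p in((c1,p1),(c2,p2)):
        d=c["R"].T@np.linalg.solve(c["mtx"],[p[0],p[1],1.]);d/=np.linalg.norm(d);P=np.eye(3)-np.outer(d,d)
        A.append(P);b.append(P@(-c["R"].T@c["t"]))
    return np.linalg.lstsq(np.vstack(A),np.hstack(b),rcond=None)[0]
def weights(c,z=0.01,box=None,thr=90):
    """dark plates: (centre xy, tab direction deg, area mm2)"""
    im=c["color"].astype(int); m=((im.max(2)<thr)&(im.max(2)-im.min(2)<30)).astype(np.uint8)
    if box: k=np.zeros_like(m);k[box[1]:box[3],box[0]:box[2]]=1;m*=k
    out=[]
    for ct in cv2.findContours(m,cv2.RETR_EXTERNAL,cv2.CHAIN_APPROX_NONE)[0]:
        if cv2.contourArea(ct)<100: continue
        k=np.zeros_like(m);cv2.drawContours(k,[ct],-1,1,-1);k&=m
        v,u=np.nonzero(k);P=np.array([ray(c,p,z)[:2] for p in zip(u,v)]);g=P.mean(0);Q=P-g
        w,V=np.linalg.eigh(Q.T@Q);a=V[:,1];t=Q@a
        if (t**3).sum()<0:a=-a;t=-t
        out.append((g-.0196*a,np.degrees(np.arctan2(a[1],a[0])),t.max()-t.min(),len(u)))
    return out
E
python3 - <<'E'
from h import *
c=dict(np.load("top0.npz"));s=dict(np.load("side0.npz"))
for w in weights(c,box=(295,145,392,225)): print("W",w[0].round(4),round(w[1],1),round(w[2],3),w[3])
# carrier crop, hook crop
a=cv2.resize(c["color"][150:220,235:295,::-1],None,fx=6,fy=6,interpolation=cv2.INTER_CUBIC)
b=cv2.resize(s["color"][195:255,215:295,::-1],None,fx=5,fy=5,interpolation=cv2.INTER_CUBIC)
h=cv2.resize(c["color"][100:220,150:220,::-1],None,fx=4.5,fy=4.5,interpolation=cv2.INTER_CUBIC)
H=max(x.shape[0] for x in(a,h));C=np.zeros((600,800,3),np.uint8)
C[:420,:360]=a;C[:540,440:440+315]=h
cv2.imwrite("pics/crop1.png",C)
im=cv2.cvtColor(c["color"],cv2.COLOR_RGB2HSV)
m=cv2.inRange(im,(105,110,50),(125,255,255));m[:,:145]=0;m[:,225:]=0;m[:90]=0;m[210:]=0
v,u=np.nonzero(m);P=np.array([ray(c,p,.24)[:2] for p in zip(u,v)]);g=P.mean(0);w,V=np.linalg.eigh(np.cov((P-g).T));a=V[:,1]*np.sign(V[0,1]);t=(P-g)@a
print("arm",g,np.degrees(np.arctan2(a[1],a[0])),t.min(),t.max(),"near end",g+a*t.min())
E
```

```text
W [ 0.4889 -0.2223] 171.1 0.129 272
W [ 0.4913 -0.3472] -165.8 0.127 268
W [ 0.6388 -0.2166] -154.4 0.126 257
W [ 0.6175 -0.4598] 172.9 0.167 290
arm [0.6733406  0.32201708] 19.184213549453723 -0.17945350254261858 0.131735437842817 near end [0.5038527  0.26304751]
```

View pics/crop1.png

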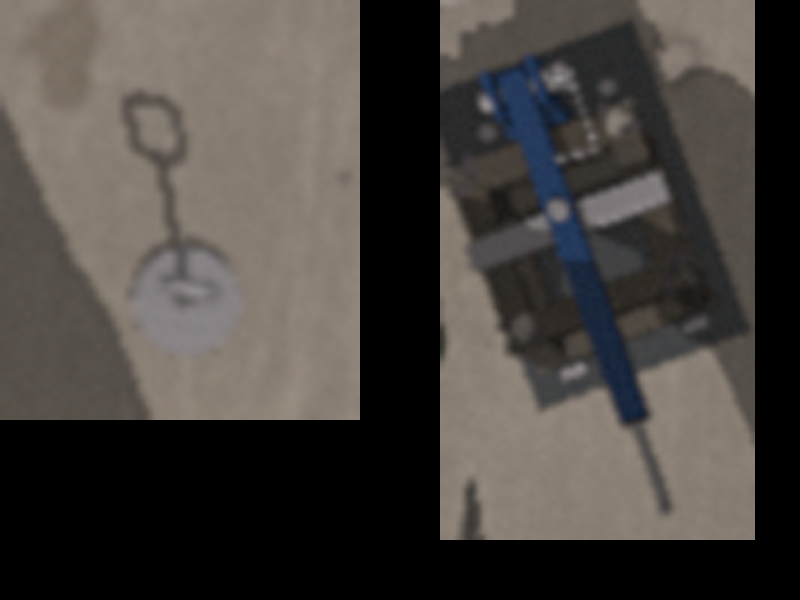

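Emit:
{"method": "drive_tool", "body": {
  "increments": [
    [0,0,-60,0,0,0,0.2],
    [0,0,-60,0,0,0,0.2],
    [-34,-43,-30,0,0,0,0.2],
    [-34,-43,0,0,0,0,0.2],
    [-34,-43,0,0,0,0,0.2],
    [-34,-43,0,0,0,0,0.2],
    [-34,-43,0,0,0,0,0.2],
    [-34,-43,0,0,0,0,0.2]
  ]
}}

```text
clock: 1.1
tool_pos: [0.3462, 0.2357, 0.3723]
eef_rot: [[-0.895, 0.446, -0.0], [0.446, 0.895, 0.0], [0.0, -0.0, -1.0]]
wrist_force: [1.1, -0.3, 0.1]
gripper_width: 0.0524
finger_force: 0.0
```

Emit:
{"method": "drive_tool", "body": {
  "increments": [
    [-34,-43,0,0,0,0,0.2],
    [-34,-43,0,0,0,0,0.2],
    [-34,-43,0,0,0,0,0.2],
    [-34,-43,0,0,0,0,0.2],
    [-34,-43,0,0,0,0,0.2],
    [-34,-43,0,0,0,0,0.2],
    [-34,-43,0,0,0,0,0.2],
    [-34,-43,0,0,0,0,0.2]
  ]
}}

```text
clock: 2.1
tool_pos: [0.4362, -0.1933, 0.3725]
eef_rot: [[-0.895, 0.445, 0.001], [0.445, 0.895, 0.0], [-0.0, 0.001, -1.0]]
wrist_force: [0.6, 0.8, -0.4]
gripper_width: 0.0524
finger_force: 0.0
```

Emit:
{"method": "drive_tool", "body": {
  "increments": [
    [0,0,0,0,0,-9,0.2],
    [0,0,0,0,0,-9,0.2],
    [0,0,0,0,0,-8.5,0.2],
    [0,0,0,0,0,0,0.2]
  ]
}}

```text
clock: 2.6
tool_pos: [0.4363, -0.1914, 0.3723]
eef_rot: [[-1.0, 0.0, -0.0], [0.0, 1.0, 0.0], [0.0, 0.0, -1.0]]
wrist_force: [0.7, -0.6, 0.0]
gripper_width: 0.0521
finger_force: 0.0
```

```bash
python3 - <<'E'
from workcell import r
from h import *
c=r.camera("wrist"); cv2.imwrite("pics/w1.png",c["color"][:,:,::-1]); np.savez("w1.npz",**c)
o=r.get_obs(); print(o["tool_pos"],np.round(o["eef_rot"],3).tolist(),o["clock"],np.round(o["joints"],1),o["gripper_width"])
print(c["mtx"][0,0],(-c["R"].T@c["t"]).round(3),c["R"].round(3).tolist())
for w in weights(c): print("W",w[0].round(4),round(w[1],1),round(w[2],3),w[3])
t=dict(np.load("top0.npz"))
print("pan",ray(t,(266,199.7),.008),"hook end",ray(t,(200.2,213.8),.25),"tube end",ray(t,(193.3,193.3),.25))
E
```

```text
[ 0.43629219 -0.19138353  0.37235834] [[-1.0, 0.002, -0.0], [0.002, 1.0, 0.0], [0.0, 0.0, -1.0]] 2.65 [-36.7  -7.4  50.4  92.    5.7  92.8 103.6] 0.052479611281320296
270.26486108026194 [ 0.353 -0.19   0.533] [[-0.0, 1.0, 0.002], [0.955, -0.0, 0.298], [0.298, 0.002, -0.955]]
W [ 0.6491 -0.2093] 90.0 0.409 2607
W [ 0.6269 -0.1977] -146.2 0.126 201
W [ 0.8282 -0.1916] 91.2 1.32 55754
W [0.5203 0.027 ] -136.1 0.056 143
W [ 0.4783 -0.3298] -153.2 0.118 261
W [ 0.2858 -0.5039] -22.4 0.072 244
W [ 0.2119 -0.4745] 31.7 0.128 884
pan [ 0.48858249 -0.00783182  0.008     ] hook end [0.42503008 0.23471234 0.25      ] tube end [0.4999079  0.25941183 0.25      ]
```

View pics/w1.png

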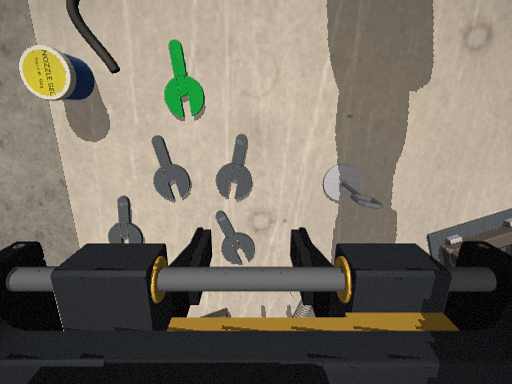

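The wrist view shows the weights A (235,180), B (172,182), C (237,245) and D (125,235), with tabs pointing toward the robot. I'll approach A first.

Emit:
{"method": "drive_tool", "body": {
  "increments": [
    [26,-18,50,0,0,0,0.2],
    [0,0,60,0,0,9,0.2],
    [0,0,60,0,0,0,0.2],
    [0,0,60,0,0,0,0.2],
    [0,0,0,0,0,0,0.2]
  ]
}}

```text
clock: 3.28
tool_pos: [0.4077, -0.209, 0.14]
eef_rot: [[-0.987, 0.159, -0.007], [0.159, 0.987, -0.0], [0.007, -0.001, -1.0]]
wrist_force: [0.8, 0.2, 1.1]
gripper_width: 0.0522
finger_force: 0.0
```

```bash
python3 - <<'E'
from workcell import r
from h import *
c=r.camera("wrist"); cv2.imwrite("pics/w2.png",c["color"][:,:,::-1]); np.savez("w2.npz",**c)
o=r.get_obs(); print(o["tool_pos"],o["clock"],np.round(o["joints"],1),o["gripper_width"])
print("tcp px",proj(c,o["tool_pos"]),"A ctr",proj(c,[.4889,-.2223,.01]))
for w in weights(c,thr=120): print("W",w[0].round(4),round(w[1],1),round(w[2],3),w[3])
E
```

```text
[ 0.40959221 -0.20958931  0.14262801] 3.325 [-3.430e+01 -1.000e-01  5.690e+01  1.157e+02  2.000e-01  6.450e+01
  1.033e+02] 0.052074251605976736
tcp px [248.38415658 249.09847721] A ctr [249.45270783 256.63084404]
W [ 0.385  -0.4765] 161.5 0.101 1957
W [ 0.367  -0.2909] 150.5 0.049 216
W [ 0.2921 -0.4273] -162.9 0.033 529
W [ 0.5117 -0.148 ] -77.9 0.727 89805
```

View pics/w2.png

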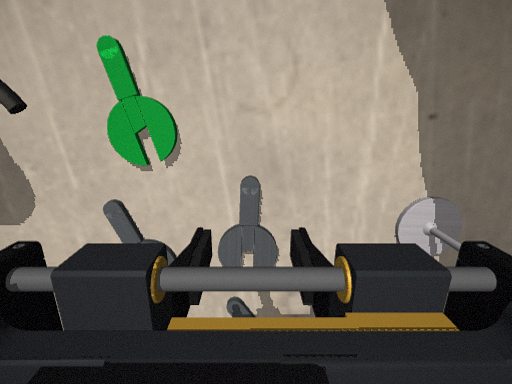

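```bash
cat >> h.py <<'E'
def tab(c,seed,z=0.01,tol=14):
    """tab of the plate under pixel seed: end point, axis angle from rows of the tab, by flood fill"""
    im=cv2.GaussianBlur(c["color"],(3,3),0).copy();m=np.zeros((im.shape[0]+2,im.shape[1]+2),np.uint8)
    cv2.floodFill(im,m,seed,0,(tol,)*3,(tol,)*3,4|cv2.FLOODFILL_MASK_ONLY|cv2.FLOODFILL_FIXED_RANGE|(1<<8))
    v,u=np.nonzero(m[1:-1,1:-1]);top=v.min();P=[]
    for k in range(top+6,top+38):
        s=u[v==k]
        if len(s): P.append(ray(c,(s.mean(),k),z)[:2])
    P=np.array(P);g=P.mean(0);V=np.linalg.svd(P-g)[2][0];V*=np.sign(V@(P[0]-P[-1]))
    e=ray(c,(u[v==top].mean(),top),z)[:2];e=g+V*(V@(e-g))
    return e,np.degrees(np.arctan2(V[1],V[0])),(u[v==top].mean(),top),len(u)
E
python3 - <<'E'
from h import *
c=dict(np.load("w2.npz"))
for sd in((250,190),(250,200),(250,210)):
    e,a,p,n=tab(c,sd); print(e.round(4),round(a,1),p,n, "ctr",(e-.094*np.array([np.cos(np.radians(a)),np.sin(np.radians(a))])).round(4))
E
```

```text
[ 0.3909 -0.2048] 168.9 (np.float64(250.0), np.int64(176)) 2702 ctr [ 0.4831 -0.2229]
[ 0.3909 -0.2047] 168.6 (np.float64(250.0), np.int64(176)) 2690 ctr [ 0.4831 -0.2233]
[ 0.391  -0.2046] 168.6 (np.float64(250.0), np.int64(176)) 2709 ctr [ 0.4831 -0.2233]
```

Emit:
{"method": "drive_tool", "body": {
  "increments": [
    [5,0,45,0,0,1,0.0],
    [0,0,45,0,0,0,0.0],
    [0,0,35,0,0,0,0.0],
    [0,0,15,0,0,0,0.0],
    [0,0,0,0,0,0,0.0]
  ]
}}

```text
clock: 3.95
tool_pos: [0.4072, -0.2086, 0.0039]
eef_rot: [[-0.985, 0.173, 0.001], [0.173, 0.985, 0.001], [-0.001, 0.001, -1.0]]
wrist_force: [-1.1, -0.4, 0.1]
gripper_width: 0.0436
finger_force: 0.0
```

Emit:
{"method": "drive_tool", "body": {
  "increments": [
    [0,0,0,0,0,0,-1],
    [0,0,0,0,0,0,-1],
    [0,0,0,0,0,0,-1],
    [0,0,0,0,0,0,-1],
    [0,0,-20,0,0,0,-1],
    [0,0,-60,0,0,0,-1],
    [0,0,-60,0,0,0,-1],
    [0,0,0,0,0,0,-1]
  ],
  "force": 50
}}

```text
clock: 4.95
tool_pos: [0.408, -0.2091, 0.1463]
eef_rot: [[-0.985, 0.173, 0.009], [0.173, 0.985, 0.003], [-0.008, 0.005, -1.0]]
wrist_force: [-0.3, 0.5, -1.5]
gripper_width: 0.0209
finger_force: 49.9
```

```bash
python3 - <<'E'
from workcell import r
from h import *
c=r.camera("wrist"); cv2.imwrite("pics/w3.png",c["color"][:,:,::-1]); np.savez("w3.npz",**c)
t=r.camera("top");np.savez("t3.npz",**t)
o=r.get_obs(); print(o["tool_pos"],o["eef_rot"].round(3).tolist(),o["clock"],np.round(o["joints"],1),o["gripper_width"],o["wrist_force"])
print("pan px",proj(t,[.4886,-.0078,.008]))
a=t["color"][150:220,235:295,::-1]
C=np.zeros((384,512+240,3),np.uint8);C[:,:512]=c["color"][:,:,::-1];C[:280,512:]=cv2.resize(a,None,fx=4,fy=4)
cv2.imwrite("pics/w3.png",C)
E
```

```text
[ 0.40570414 -0.20787106  0.14254521] [[-0.985, 0.172, 0.002], [0.172, 0.985, 0.002], [-0.001, 0.002, -1.0]] 5.05 [-41.1  -2.2  63.1 116.5   2.   64.4 101.2] 0.02052743782697696 [ 0.33104292 -0.58136369 -1.76642178]
pan px [265.99226826 199.69594685]
```

View pics/w3.png

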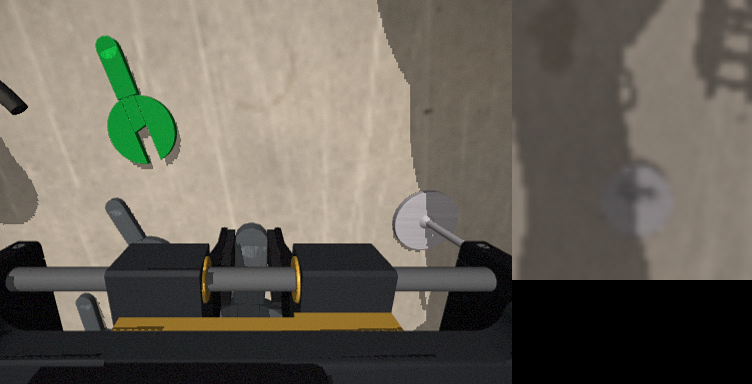

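The weight is held at (251,224). The carrier pan is at (426,221) and has not moved.

```bash
python3 - <<'E'
from h import *
c=dict(np.load("w3.npz"))
for p in((426,221),(428,221)): print("pan",ray(c,p,.008).round(4))
c2=dict(np.load("w2.npz"));print(ray(c2,(429,228),.008).round(4))
e,a,p,n=tab(c,(251,235),z=.1425+.007); print(e,a,p,n)
# pan mask ellipse (w3)
im=c["color"].astype(int);print(im[221,410],im[200,440],im[235,445],im[221,380])
print("stem top line: pan ctr",proj(c,[.4886,-.0078,.008]),proj(c,[.4886,-.0078,.146]))
E
```

```text
pan [ 0.4865 -0.0071  0.008 ]
pan [ 0.4869 -0.0048  0.008 ]
[ 0.4863 -0.0079  0.008 ]
[ 0.39448375 -0.20595419] -179.95919715572606 (np.float64(251.5), np.int64(227)) 819
[175 168 169] [104 100  99] [88 85 86] [182 170 149]
stem top line: pan ctr [425.3889901  222.70836141] [545.17037436 299.26753182]
```

Emit:
{"method": "drive_tool", "body": {
  "increments": [
    [0,0,-60,0,0,0,-1],
    [3,49,0,0,0,0,-1],
    [3,49,0,0,0,0,-1],
    [3,49,0,0,0,0,-1],
    [2,49,0,0,0,0,-1],
    [2,49,0,0,0,0,-1],
    [2,49,0,0,0,0,-1],
    [2,49,0,0,0,0,-1]
  ]
}}

```text
clock: 6.05
tool_pos: [0.4471, 0.1332, 0.1999]
eef_rot: [[-0.985, 0.173, -0.004], [0.173, 0.985, -0.003], [0.004, -0.003, -1.0]]
wrist_force: [-0.2, -0.4, -0.7]
gripper_width: 0.0208
finger_force: 49.9
```

Emit:
{"method": "drive_tool", "body": {
  "increments": [
    [0,0,0,0,0,10,-1],
    [0,0,0,0,0,10,-1],
    [0,0,0,0,0,10,-1],
    [0,0,0,0,0,5,-1],
    [0,0,0,0,0,0,-1],
    [0,0,0,0,0,0,-1]
  ]
}}

```text
clock: 6.8
tool_pos: [0.4476, 0.1318, 0.2013]
eef_rot: [[-0.709, 0.705, -0.002], [0.705, 0.709, -0.002], [0.0, -0.003, -1.0]]
wrist_force: [0.1, 0.5, -1.2]
gripper_width: 0.0208
finger_force: 49.9
```

```bash
cat > go.py <<'E'
import sys
from workcell import r
from h import *
def state(name=None,cams=("wrist",)):
    o=r.get_obs();R=np.array(o["eef_rot"]);print("tcp",np.round(o["tool_pos"],4),"yaw",round(np.degrees(np.arctan2(R[1,0],R[0,0])),1),"tilt",np.round(R[:2,2],3),"t",round(o["clock"],2),"J",np.round(o["joints"]),"F",np.round(o["wrist_force"],1),"w",round(o["gripper_width"],4),o["finger_force"])
    return o
def delta(o,X):
    R=np.array(o["eef_rot"]);return np.round(R.T@(np.array(X)-o["tool_pos"])*1000,1)
E
python3 - <<'E'
from go import *
o=state();c=r.camera("wrist");np.savez("w4.npz",**c)
cv2.imwrite("pics/w4.png",c["color"][:,:,::-1])
print("to start+side",delta(o,[.447,.133,.077]))
print(proj(c,[.487,-.007,.008]),proj(c,[.487,-.007,.146]))
E
```

```text
tcp [0.4476 0.1318 0.2013] yaw 135.2 tilt [-0.002 -0.002] t 6.8 J [-56.  -2.  33. 110.   1.  72.  23.] F [ 0.1  0.5 -1.2] w 0.0208 49.92297112941742
to start+side [  1.2   0.8 124.3]
[202.88032689 260.65114432] [179.29138656 333.20615704]
```

View pics/w4.png

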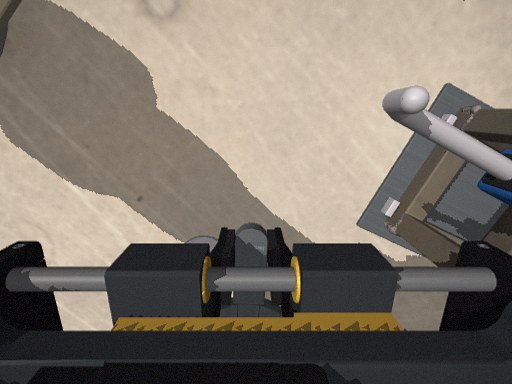

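The hook's free end shows at (405,100), close on the right but clear. The weight is in hand at (251,235). I'll step 15 mm sideways away from it and descend.

Emit:
{"method": "drive_tool", "body": {
  "increments": [
    [0,-16,0,0,0,0,-1],
    [0,0,50,0,0,0,-1],
    [0,0,50,0,0,0,-1],
    [0,0,24,0,0,0,-1],
    [0,-27,0,0,0,0,-1],
    [0,-27,0,0,0,0,-1],
    [0,0,0,0,0,0,-1]
  ]
}}

```text
clock: 7.72
tool_pos: [0.3974, 0.0816, 0.0781]
eef_rot: [[-0.707, 0.707, -0.001], [0.707, 0.707, 0.001], [0.001, -0.0, -1.0]]
wrist_force: [-0.7, 0.3, -0.4]
gripper_width: 0.0207
finger_force: 49.9
```

```bash
python3 - <<'E'
from go import *
o=state();s=r.camera("side");np.savez("s5.npz",**s);t=r.camera("top");np.savez("t5.npz",**t)
u,v=map(int,proj(s,[.487,-.007,.06]))
a=cv2.resize(s["color"][v-45:v+45,u-50:u+50,::-1],None,fx=5,fy=5,interpolation=cv2.INTER_CUBIC)
u2,v2=map(int,proj(t,[.487,-.007,.06]))
b=cv2.resize(t["color"][v2-30:v2+30,u2-30:u2+30,::-1],None,fx=4.8,fy=7.5,interpolation=cv2.INTER_CUBIC)
print(u,v,u2,v2);cv2.imwrite("pics/s5.png",np.hstack([a,b]))
E
```

```text
tcp [0.3974 0.0816 0.0781] yaw 135.0 tilt [-0.001  0.001] t 7.72 J [-54.  -2.  36. 126.   1.  56.  26.] F [-0.7  0.3 -0.4] w 0.0207 49.921619296073914
242 227 265 199
```

View pics/s5.png

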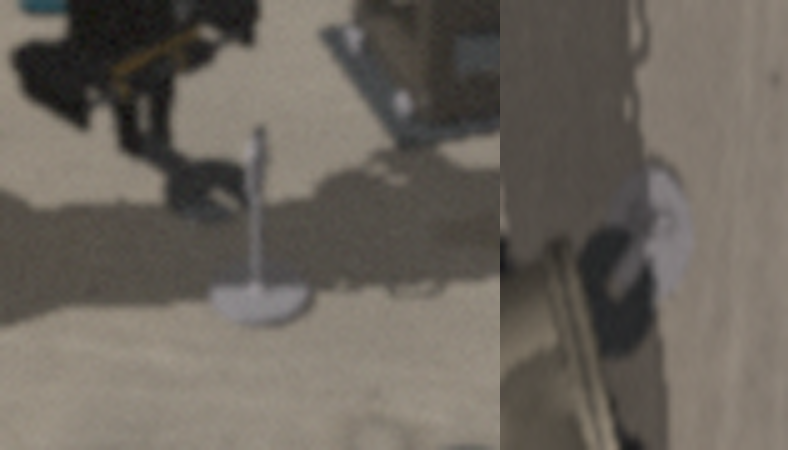

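The slot mouth faces the stem in both the side view (stem at (257,210)) and the top crop. I'll slide it on.

Emit:
{"method": "drive_tool", "body": {
  "increments": [
    [-12,0,0,0,0,0,-1],
    [-12,0,0,0,0,0,-1],
    [-10,0,0,0,0,0,-1],
    [-8,0,0,0,0,0,-1],
    [-4,0,0,0,0,0,-1],
    [0,0,0,0,0,0,-1]
  ]
}}

```text
clock: 8.57
tool_pos: [0.4312, 0.05, 0.0785]
eef_rot: [[-0.707, 0.707, -0.0], [0.707, 0.707, -0.0], [-0.0, -0.0, -1.0]]
wrist_force: [-0.1, -0.3, -1.2]
gripper_width: 0.0211
finger_force: 49.9
```

```bash
cat > look.py <<'E'
from go import *
def look(name,X,save=True,hs=45,ws=50):
    o=state();s=r.camera("side");t=r.camera("top");np.savez(name+"s.npz",**s);np.savez(name+"t.npz",**t)
    u,v=map(int,proj(s,X));a=cv2.resize(s["color"][v-40:v+40,u-40:u+40,::-1],(400,400),interpolation=cv2.INTER_CUBIC)
    u2,v2=map(int,proj(t,X));b=cv2.resize(t["color"][v2-30:v2+30,u2-30:u2+30,::-1],(400,400),interpolation=cv2.INTER_CUBIC)
    print("side crop origin",u-40,v-40,"x5; top origin",u2-30,v2-30,"x6.67");cv2.imwrite("pics/"+name+".png",np.hstack([a,b]));return o
E
python3 -c "
from look import *
o=look('k1',[.487,-.007,.05])"
```

```text
tcp [0.4312 0.05   0.0785] yaw 135.0 tilt [-0. -0.] t 8.57 J [-51.   2.  39. 123.  -2.  56.  35.] F [-0.1 -0.3 -1.2] w 0.0211 49.92349147796631
side crop origin 202 189 x5; top origin 235 169 x6.67
```

View pics/k1.png

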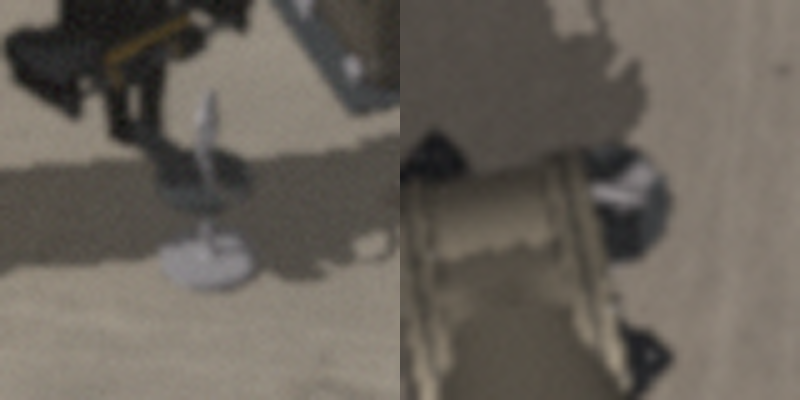

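The disc, at (204,180) in the side crop, encircles the stem at (206,180) with no contact force. I'll lower it and release.

Emit:
{"method": "drive_tool", "body": {
  "increments": [
    [0,0,30,0,0,0,-1],
    [0,0,25,0,0,0,-1],
    [0,0,8,0,0,0,-1],
    [0,0,2,0,0,0,-1],
    [0,0,2,0,0,0,-1],
    [0,0,0,0,0,0,-1]
  ]
}}

```text
clock: 9.43
tool_pos: [0.4316, 0.0502, 0.0121]
eef_rot: [[-0.708, 0.707, 0.001], [0.707, 0.708, 0.001], [-0.0, 0.001, -1.0]]
wrist_force: [-0.1, -0.0, -0.3]
gripper_width: 0.0209
finger_force: 49.9
```

```bash
python3 -c "
from go import *
state()"
```

```text
tcp [0.4316 0.0502 0.0121] yaw 135.0 tilt [0.001 0.001] t 9.43 J [-49.  11.  39. 125.  -9.  46.  41.] F [-0.1 -0.  -0.3] w 0.0209 49.92447853088379
```

Emit:
{"method": "drive_tool", "body": {
  "increments": [
    [0,0,0,0,0,0,0.1],
    [0,0,0,0,0,0,0.1],
    [0,0,-5,0,0,0,0.1],
    [0,0,-60,0,0,0,0.1],
    [0,0,-60,0,0,0,0.1],
    [0,0,-60,0,0,0,0.1]
  ]
}}

```text
clock: 10.18
tool_pos: [0.4309, 0.0496, 0.1989]
eef_rot: [[-0.707, 0.707, 0.001], [0.707, 0.707, 0.0], [-0.0, 0.001, -1.0]]
wrist_force: [0.2, 1.9, -0.2]
gripper_width: 0.0479
finger_force: 0.0
```

Emit:
{"method": "drive_tool", "body": {
  "increments": [
    [-35,-39,0,0,0,0,0.1],
    [-35,-39,0,0,0,0,0.1],
    [-35,-39,0,0,0,0,0.1],
    [-35,-39,0,0,0,0,0.1],
    [-35,-39,0,0,0,0,0.1],
    [-34,-39,0,0,0,0,0.1],
    [-34,-39,0,0,0,0,0.1],
    [-34,-39,0,0,0,0,0.1]
  ]
}}

```text
clock: 11.18
tool_pos: [0.4077, -0.362, 0.1968]
eef_rot: [[-0.708, 0.706, -0.001], [0.706, 0.708, -0.002], [-0.0, -0.002, -1.0]]
wrist_force: [0.2, 1.1, 1.5]
gripper_width: 0.0476
finger_force: 0.0
```

Emit:
{"method": "drive_tool", "body": {
  "increments": [
    [0,0,0,0,0,-10,0.1],
    [0,0,0,0,0,-10,0.1],
    [0,0,0,0,0,-10,0.1],
    [0,0,0,0,0,-10,0.1],
    [0,0,0,0,0,-10,0.1],
    [0,0,50,0,0,-9,0.1],
    [0,0,0,0,0,0,0.1],
    [0,0,0,0,0,0,0.1]
  ]
}}

```text
clock: 12.18
tool_pos: [0.4065, -0.3629, 0.1614]
eef_rot: [[-0.981, -0.194, -0.002], [-0.194, 0.981, -0.001], [0.002, -0.001, -1.0]]
wrist_force: [0.0, 0.6, 1.1]
gripper_width: 0.0475
finger_force: 0.0
```

```bash
python3 - <<'E'
from go import *
o=state();c=r.camera("wrist");np.savez("w6.npz",**c);cv2.imwrite("pics/w6.png",c["color"][:,:,::-1])
t=r.camera("top");np.savez("t6.npz",**t)
a=t["color"][165:225,235:295,::-1];b=cv2.resize(a,(384,384),interpolation=cv2.INTER_CUBIC)
cv2.imwrite("pics/w6.png",np.hstack([cv2.resize(c["color"][100:260,150:350,::-1],(400,320)),cv2.resize(a,(320,320),interpolation=cv2.INTER_CUBIC)]))
for sd in((250,190),(250,200),(245,200)):
    e,a,p,n=tab(c,sd); print(e.round(4),round(a,1),p,n,"ctr",(e-.094*np.array([np.cos(np.radians(a)),np.sin(np.radians(a))])).round(4))
E
```

```text
tcp [ 0.4065 -0.3629  0.1614] yaw -168.8 tilt [-0.002 -0.001] t 12.18 J [ -3.  14.  46. 103. -11.  68. 147.] F [0.  0.6 1.1] w 0.0475 0.0
[ 0.3944 -0.3717] -166.5 (np.float64(244.5), np.int64(174)) 2576 ctr [ 0.4858 -0.3498]
[ 0.3944 -0.3716] -166.6 (np.float64(244.0), np.int64(174)) 2561 ctr [ 0.4858 -0.3498]
[ 0.3944 -0.3716] -166.7 (np.float64(244.5), np.int64(174)) 2548 ctr [ 0.4858 -0.3499]
```

View pics/w6.png

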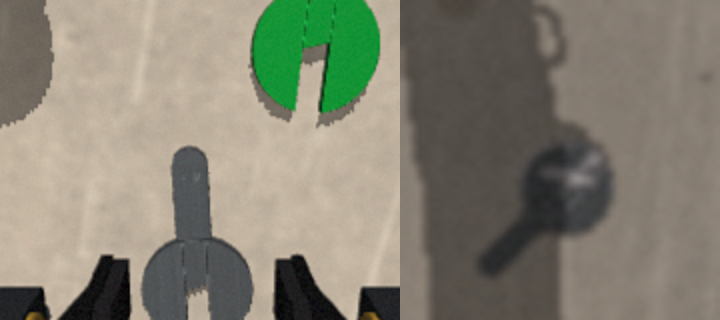

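The picture shows tab B at (190,160) in the crop, and the first weight sitting flat on the carrier with its tab at 135°. J7 is near its end at 147°, so I'll turn back slightly and grip.

Emit:
{"method": "drive_tool", "body": {
  "increments": [
    [0,-6,50,0,0,3,0.1],
    [0,0,50,0,0,0,0.1],
    [0,0,40,0,0,0,0.1],
    [0,0,18,0,0,0,0.1],
    [0,0,0,0,0,0,0.1]
  ]
}}

```text
clock: 12.9
tool_pos: [0.4078, -0.3682, 0.0023]
eef_rot: [[-0.989, -0.146, -0.004], [-0.146, 0.989, -0.002], [0.004, -0.001, -1.0]]
wrist_force: [0.0, -1.2, 0.6]
gripper_width: 0.048
finger_force: 0.0
```

Emit:
{"method": "drive_tool", "body": {
  "increments": [
    [0,0,0,0,0,0,-1],
    [0,0,0,0,0,0,-1],
    [0,0,0,0,0,0,-1],
    [0,0,0,0,0,0,-1],
    [0,0,-20,0,0,0,-1],
    [0,0,-60,0,0,0,-1],
    [0,0,-60,0,0,0,-1],
    [0,0,-55,0,0,0,-1]
  ],
  "force": 50
}}

```text
clock: 13.9
tool_pos: [0.4079, -0.3675, 0.1991]
eef_rot: [[-0.989, -0.146, -0.002], [-0.146, 0.989, -0.001], [0.002, -0.0, -1.0]]
wrist_force: [0.6, -0.5, -2.3]
gripper_width: 0.0206
finger_force: 49.8
```

```bash
python3 - <<'E'
from go import *
o=state();c=r.camera("wrist");np.savez("w7.npz",**c)
c3=dict(np.load("w3.npz"))
# tab end row compared with first grip (227)
for k,z in ((c3,.1425+.007),(c,o["tool_pos"][2]+.007)):
    try: print(tab(k,(251,235),z=z)[2:])
    except Exception as ex: print(ex)
# carrier from wrist/pan check by top
t=r.camera("top");np.savez("t7.npz",**t)
print("stack px expected",proj(t,[.487,-.007,.018]))
im=t["color"].astype(int);m=(im.max(2)<75).astype(np.uint8)[165:225,235:295]
n,l,st,ce=cv2.connectedComponentsWithStats(m);print([(x[4],(y+[235,165]).round(1).tolist()) for x,y in zip(st[1:],ce[1:]) if x[4]>20])
E
```

```text
tcp [ 0.4079 -0.3675  0.1991] yaw -171.6 tilt [-0.002 -0.001] t 13.9 J [  7.  11.  35.  99.  -6.  72. 141.] F [ 0.6 -0.5 -2.3] w 0.0206 49.76077447703574
((np.float64(251.5), np.int64(227)), 819)
((np.float64(249.5), np.int64(228)), 1049)
stack px expected [265.83908954 199.91511293]
[(np.int32(272), [261.6, 203.5])]
```

Emit:
{"method": "drive_tool", "body": {
  "increments": [
    [-30,55,0,0,0,0,-1],
    [-30,55,0,0,0,0,-1],
    [-30,55,0,0,0,0,-1],
    [-30,55,0,0,0,0,-1],
    [-29,54,0,0,0,0,-1],
    [-29,54,0,0,0,0,-1],
    [-29,54,0,0,0,0,-1],
    [-29,55,0,0,0,0,-1]
  ]
}}

```text
clock: 15.0
tool_pos: [0.5773, 0.1005, 0.1954]
eef_rot: [[-0.989, -0.146, -0.004], [-0.146, 0.989, -0.001], [0.004, -0.0, -1.0]]
wrist_force: [0.9, -1.6, -1.6]
gripper_width: 0.0208
finger_force: 49.8
```

Emit:
{"method": "drive_tool", "body": {
  "increments": [
    [0,0,0,0,0,10.5,-1],
    [0,0,0,0,0,10.5,-1],
    [0,0,0,0,0,10.5,-1],
    [0,0,0,0,0,10.5,-1],
    [0,0,0,0,0,10.5,-1],
    [0,0,0,0,0,10.5,-1],
    [0,0,0,0,0,10.5,-1],
    [0,0,0,0,0,10.5,-1]
  ]
}}

```text
clock: 16.0
tool_pos: [0.5768, 0.0987, 0.1952]
eef_rot: [[-0.243, 0.97, -0.004], [0.97, 0.243, -0.001], [0.0, -0.004, -1.0]]
wrist_force: [0.5, -1.1, -1.5]
gripper_width: 0.0207
finger_force: 49.8
```

Emit:
{"method": "drive_tool", "body": {
  "increments": [
    [0,0,0,0,0,10.5,-1],
    [0,0,0,0,0,10,-1],
    [0,0,0,0,0,9,-1],
    [0,0,0,0,0,0,-1],
    [0,0,0,0,0,0,-1]
  ]
}}

```text
clock: 16.62
tool_pos: [0.5771, 0.0989, 0.1959]
eef_rot: [[0.256, 0.967, -0.003], [0.967, -0.256, -0.001], [-0.002, -0.003, -1.0]]
wrist_force: [0.0, -0.7, -2.8]
gripper_width: 0.0208
finger_force: 49.8
```

```bash
python3 - <<'E'
from go import *
o=state()
print("to side start",delta(o,[.578,.100,.077]))
t=r.camera("top");np.savez("t8.npz",**t)
im=t["color"].astype(int);print(im[195:206:3,255:275:4].max(2).tolist())
E
```

```text
tcp [0.5771 0.0989 0.1959] yaw 75.1 tilt [-0.003 -0.001] t 16.62 J [-38.  16.  28.  93.  -8.  73. -23.] F [ 0.  -0.7 -2.8] w 0.0208 49.764487904612906
to side start [  1.5   0.9 118.9]
[[82, 67, 62, 61, 114], [81, 64, 113, 140, 91], [76, 62, 61, 70, 63], [74, 51, 66, 67, 62]]
```

Emit:
{"method": "drive_tool", "body": {
  "increments": [
    [1,0,50,0,0,0,-1],
    [0,0,50,0,0,0,-1],
    [0,0,19,0,0,0,-1],
    [0,-30,0,0,0,0,-1],
    [0,-30,0,0,0,0,-1],
    [0,0,0,0,0,0,-1]
  ]
}}

```text
clock: 17.42
tool_pos: [0.5187, 0.1164, 0.0785]
eef_rot: [[0.257, 0.966, -0.002], [0.966, -0.257, 0.001], [0.0, -0.002, -1.0]]
wrist_force: [0.4, -0.4, -0.8]
gripper_width: 0.0213
finger_force: 49.8
```

```bash
python3 - <<'E'
from look import *
o=look('k2',[.487,-.007,.05])
print("to start",delta(o,[.5199,.1157,.077]),"to final",delta(o,[.5077,.0703,.077]))
E
```

```text
tcp [0.5187 0.1164 0.0785] yaw 75.1 tilt [-0.002  0.001] t 17.43 J [-41.  16.  27. 108.  -8.  58. -25.] F [ 0.4 -0.4 -0.8] w 0.0213 49.76735011150595
side crop origin 202 189 x5; top origin 235 169 x6.67
to start [-0.4  1.4  1.5] to final [-47.4   1.2   1.5]
```

View pics/k2.png

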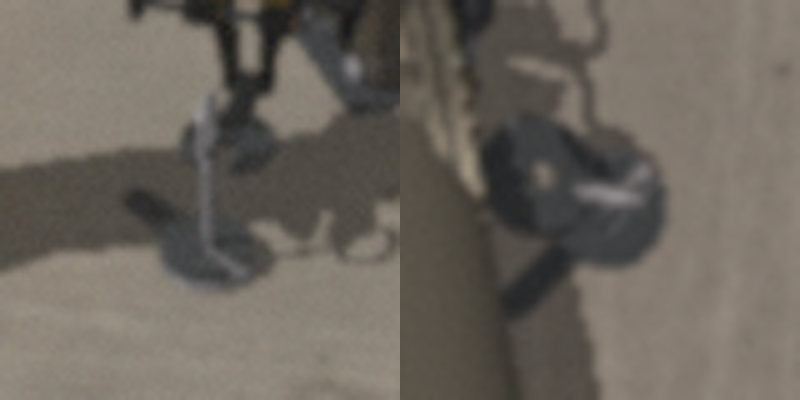

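```bash
python3 - <<'E'
from h import *
s=dict(np.load("k2s.npz"));t=dict(np.load("k2t.npz"))
T=np.array([.5187,.1164]);d=np.array([.2571,.9664])
for X in([*(T-.08*d),.084],[*(T-.116*d),.084],[.487,-.007,.08],[.487,-.007,.018],[.487,-.007,.146],[.487,-.007,.008]): print(((proj(s,X)-[202,189])*5).round(),((proj(t,X)-[235,169])*6.67).round())
# stem column by brightness in side crop rows 215..235
im=s["color"].astype(int)
for v in range(212,238,3): print(v,im[v,236:252].max(1).tolist() if 0 else im[v,236:252].max(1))
E
```

```text
[220. 133.] [130. 181.]
[207. 159.] [188. 196.]
[204. 172.] [207. 199.]
[205. 238.] [206. 206.]
[203.  99.] [209. 191.]
[205. 249.] [205. 207.]
212 [135 136 135 133 133 145 136 110  91  72  57  46  48  42  47  48]
215 [140 131 106  73  69  95 102 105  98  79  59  58  54  56  61  65]
218 [110 101  84  72  81  98 101  90  77  71  68  66  68  67  65  65]
221 [ 79  80  71  71  68  84 102  97  82  76  76  75  68  57  54  51]
224 [80 82 81 81 82 89 97 94 85 83 79 78 75 71 71 75]
227 [81 75 80 79 79 88 98 97 84 80 81 83 76 85 80 78]
230 [63 71 75 76 84 86 96 96 82 76 78 81 77 76 82 80]
233 [62 60 67 68 70 75 96 97 79 70 71 68 72 72 75 87]
236 [68 73 70 72 74 74 90 92 80 66 61 61 64 60 62 65]
```

Emit:
{"method": "drive_tool", "body": {
  "increments": [
    [0,1,0,0,0,2.5,-1],
    [0,0,0,0,0,0,-1],
    [-12,0.5,0,0,0,0,-1],
    [-12,0.5,0,0,0,0,-1],
    [0,0,0,0,0,0,-1]
  ]
}}

```text
clock: 18.15
tool_pos: [0.5138, 0.0902, 0.0776]
eef_rot: [[0.304, 0.953, -0.003], [0.953, -0.304, -0.001], [-0.002, -0.002, -1.0]]
wrist_force: [0.7, 1.5, -1.8]
gripper_width: 0.0211
finger_force: 49.8
```

```bash
python3 - <<'E'
from go import *
o=state();s=r.camera("side");np.savez("k3s.npz",**s);t=r.camera("top");np.savez("k3t.npz",**t)
print("to final",delta(o,[.5077,.0703,.077]))
T=o["tool_pos"][:2];d=np.array([np.cos(np.radians(75)),np.sin(np.radians(75))])
print(proj(s,[*(T-.08*d),.084]),proj(t,[*(T-.08*d),.084]))
# disc in side view: dark extents per row, in top likewise
im=s["color"].astype(int).max(2)
for v in range(214,228,2): print(v,im[v,230:262])
E
```

```text
tcp [0.5138 0.0902 0.0776] yaw 72.3 tilt [-0.003 -0.001] t 18.15 J [-40.  15.  28. 110.  -8.  57. -26.] F [ 0.7  1.5 -1.8] w 0.0211 49.764125616056845
to final [-20.8   0.2   0.6]
[244.58076774 219.48735854] [261.03238424 197.32904391]
214 [138 141 140 139 139 138 140 135 138 134 132 129 114 104  93  71  48  47
  50  46  63  97 122 134 136 138 138 136 136 134 137 135]
216 [139 138 140 136 139 137 134 126 108  92  88 102 109 107  97  76  66  61
  61  61  74  97 120 132 136 133 122 114 114 113 113 113]
218 [116 116 115 114 113 113  98  77  66  72  78 101  98  90  80  71  72  69
  70  68  66  68  74  79  85  83  84  81  79  78  82  78]
220 [82 85 82 82 80 74 74 71 66 73 78 92 99 84 67 57 61 59 67 58 53 52 55 58
 68 71 81 79 81 80 78 78]
222 [79 82 79 79 80 76 69 71 70 70 73 82 99 98 78 61 59 57 49 54 53 64 70 62
 64 70 78 77 79 79 80 82]
224 [83 80 81 78 81 75 71 68 68 72 68 66 87 90 78 69 67 61 49 48 51 56 59 57
 72 77 80 78 80 79 80 81]
226 [71 73 74 80 81 79 80 77 68 67 66 71 78 84 79 67 63 57 52 51 54 63 65 71
 79 83 77 78 79 81 81 79]
```

Emit:
{"method": "drive_tool", "body": {
  "increments": [
    [-8,0.5,0,0,0,0,-1],
    [-7,0.5,0,0,0,0,-1],
    [-4,0,0,0,0,0,-1],
    [0,0,0,0,0,0,-1]
  ]
}}

```text
clock: 18.75
tool_pos: [0.5092, 0.0731, 0.0776]
eef_rot: [[0.302, 0.953, -0.003], [0.953, -0.302, -0.001], [-0.001, -0.002, -1.0]]
wrist_force: [0.5, -0.3, -1.5]
gripper_width: 0.0209
finger_force: 49.8
```

```bash
python3 - <<'E'
from go import *
o=state();s=r.camera("side");np.savez("k4s.npz",**s);t=r.camera("top");np.savez("k4t.npz",**t)
T=o["tool_pos"][:2];d=np.array([np.cos(np.radians(75)),np.sin(np.radians(75))]);print((T-.08*d).round(4))
im=s["color"].astype(int).max(2)
for v in range(216,246,3): print(v,im[v,228:262])
E
```

```text
tcp [0.5092 0.0731 0.0776] yaw 72.4 tilt [-0.003 -0.001] t 18.75 J [-39.  14.  28. 111.  -8.  57. -24.] F [ 0.5 -0.3 -1.5] w 0.0209 49.764224045793526
[ 0.4885 -0.0042]
216 [141 140 141 135 138 138 139 140 140 137 138 137 133 124 113 107  96  79
  64  61  56  62  96 123 132 135 135 135 136 132 129 123 116 112]
219 [116 116 107  92  92  93  90  91  86  84  81  79  85  97  99  84  71  69
  79  82  77  67  71  80  81  84  81  78  82  79  79  78  80  79]
222 [ 86  82  85  83  83  80  78  73  73  72  72  72  70  80 104  98  75  62
  56  59  53  48  57  65  73  77  77  74  79  77  82  81  78  74]
225 [81 78 82 78 82 77 75 71 69 72 70 69 63 66 77 90 78 73 64 63 53 52 54 53
 56 64 76 77 78 80 80 79 82 83]
228 [49 49 45 49 56 62 66 68 66 67 65 63 67 79 80 76 71 68 61 58 60 57 59 64
 72 77 75 78 78 79 79 81 80 81]
231 [64 55 49 44 48 49 51 46 50 59 67 72 74 73 77 77 70 65 70 77 77 77 81 78
 80 79 80 77 81 81 79 77 80 81]
234 [ 80  80  76  70  67  58  55  61  64  70  69  69  66  82  97  99  83  68
  69  67  70  60  65  80  99 104 110 107  92  84  80  82  82  78]
237 [90 90 93 89 88 80 74 71 69 71 73 71 73 72 85 89 76 62 58 61 60 55 50 55
 64 79 87 86 80 80 81 80 78 77]
240 [139 144 141 141 139 120  96  77  71  73  70  75  73  70  74  84  90  93
  99  93  80  71  68  63  68  74  76  82  77  81  80  83  83  90]
243 [144 143 144 145 143 139 128 113 102  85  78  75  71  69  65  67  65  65
  64  74  92 106 100  89  78  83  91  94 106 110 101  93 100 115]
```

Emit:
{"method": "drive_tool", "body": {
  "increments": [
    [-2,0,20,0,0,0,-1],
    [0,0,20,0,0,0,-1],
    [0,0,12,0,0,0,-1],
    [0,0,2,0,0,0,-1],
    [0,0,2,0,0,0,-1],
    [0,0,0,0,0,0,-1]
  ]
}}

```text
clock: 19.6
tool_pos: [0.5089, 0.0717, 0.022]
eef_rot: [[0.301, 0.953, -0.002], [0.953, -0.301, -0.0], [-0.001, -0.002, -1.0]]
wrist_force: [0.3, 0.6, -2.1]
gripper_width: 0.0209
finger_force: 49.8
```

```bash
python3 - <<'E'
from go import *
o=state();t=dict(np.load("top0.npz"))
im=t["color"].astype(int)
m=((im.max(2)<90)&(im.max(2)-im.min(2)<30)).astype(np.uint8)
# D: tab only, rows profile
u,v=map(int,proj(t,[.6175,-.4598,.01]))
print(u,v);print(m[v-25:v+25,u-14:u+14])
E
```

```text
tcp [0.5089 0.0717 0.022 ] yaw 72.5 tilt [-0.002 -0.   ] t 19.6 J [-37.  19.  27. 113. -11.  50. -21.] F [ 0.3  0.6 -2.1] w 0.0209 49.756518005160615
373 166
[[0 0 0 ... 0 0 0]
 [0 0 0 ... 0 0 0]
 [0 0 0 ... 0 0 0]
 ...
 [0 0 0 ... 0 0 0]
 [0 0 0 ... 0 0 0]
 [0 0 0 ... 0 0 0]]
```

Emit:
{"method": "drive_tool", "body": {
  "increments": [
    [0,0,1,0,0,0,-1],
    [0,0,0,0,0,0,0.1],
    [0,0,0,0,0,0,0.1],
    [0,0,-5,0,0,0,0.1],
    [0,0,-55,0,0,0,0.1],
    [0,0,-60,0,0,0,0.1],
    [0,0,-60,0,0,0,0.1],
    [0,0,0,0,0,0,0.1]
  ]
}}

```text
clock: 20.6
tool_pos: [0.5114, 0.0719, 0.2056]
eef_rot: [[0.302, 0.953, 0.005], [0.953, -0.302, 0.003], [0.004, 0.004, -1.0]]
wrist_force: [-0.1, 0.3, -1.6]
gripper_width: 0.048
finger_force: 0.0
```

Emit:
{"method": "drive_tool", "body": {
  "increments": [
    [-49,25,0,0,0,0,0.1],
    [-49,25,0,0,0,0,0.1],
    [-49,25,0,0,0,0,0.1],
    [-49,25,0,0,0,0,0.1],
    [-49,24,0,0,0,0,0.1],
    [-48,24,0,0,0,0,0.1],
    [0,0,0,0,0,-10.5,0.1],
    [0,0,0,0,0,-10.5,0.1]
  ]
}}

```text
clock: 21.6
tool_pos: [0.561, -0.2532, 0.1996]
eef_rot: [[-0.064, 0.998, -0.004], [0.998, 0.064, -0.001], [-0.001, -0.004, -1.0]]
wrist_force: [0.4, 0.1, 0.6]
gripper_width: 0.0477
finger_force: 0.0
```

Emit:
{"method": "drive_tool", "body": {
  "increments": [
    [0,0,0,0,0,-10.5,0.1],
    [0,0,0,0,0,-10.5,0.1],
    [0,0,0,0,0,-10.5,0.1],
    [0,0,0,0,0,-10.5,0.1],
    [0,0,0,0,0,-10.5,0.1],
    [0,0,0,0,0,-10.5,0.1],
    [0,0,0,0,0,-10.5,0.1],
    [0,0,0,0,0,-10.5,0.1]
  ]
}}

```text
clock: 22.6
tool_pos: [0.5613, -0.2523, 0.1999]
eef_rot: [[-0.999, 0.039, -0.004], [0.039, 0.999, -0.0], [0.004, -0.0, -1.0]]
wrist_force: [-0.4, -0.5, 0.5]
gripper_width: 0.0478
finger_force: 0.0
```

Emit:
{"method": "drive_tool", "body": {
  "increments": [
    [0,0,40,0,0,-10.5,0.1],
    [0,0,0,0,0,-10,0.1],
    [0,0,0,0,0,0,0.1],
    [0,0,0,0,0,0,0.1]
  ]
}}

```text
clock: 23.1
tool_pos: [0.5617, -0.2525, 0.1608]
eef_rot: [[-0.953, -0.304, -0.002], [-0.304, 0.953, -0.001], [0.002, -0.0, -1.0]]
wrist_force: [-0.0, 0.3, 0.8]
gripper_width: 0.0478
finger_force: 0.0
```

```bash
python3 - <<'E'
from go import *
o=state();c=r.camera("wrist");np.savez("w9.npz",**c)
t=r.camera("top");np.savez("t9.npz",**t);s=r.camera("side");np.savez("s9.npz",**s)
u,v=map(int,proj(s,[.487,-.007,.05]));u2,v2=map(int,proj(t,[.487,-.007,.05]))
f=lambda a:cv2.resize(a[:,:,::-1],(380,380),interpolation=cv2.INTER_CUBIC)
w=cv2.resize(c["color"][:240,:,::-1],(420,197))
C=np.zeros((597,780,3),np.uint8);C[:380,:380]=f(s["color"][v-40:v+40,u-40:u+40]);C[:380,390:770]=f(t["color"][v2-30:v2+30,u2-30:u2+30]);C[390:587,:420]=w
cv2.imwrite("pics/w9.png",C)
for sd in((250,190),(250,200),(245,200)):
    try:
        e,a,p,n=tab(c,sd); print(e.round(4),round(a,1),p,n,"ctr",(e-.094*np.array([np.cos(np.radians(a)),np.sin(np.radians(a))])).round(4))
    except Exception as x: print(x)
E
```

```text
tcp [ 0.5617 -0.2525  0.1608] yaw -162.3 tilt [-0.002 -0.001] t 23.1 J [  4.  21.  21.  91.  -8.  70. 133.] F [-0.   0.3  0.8] w 0.0478 0.0
[ 0.5495 -0.2585] -154.8 (np.float64(248.5), np.int64(174)) 2202 ctr [ 0.6346 -0.2185]
[ 0.5494 -0.2582] -156.0 (np.float64(249.0), np.int64(174)) 4400 ctr [ 0.6353 -0.2201]
[ 0.5494 -0.2583] -155.9 (np.float64(249.0), np.int64(174)) 4258 ctr [ 0.6352 -0.2198]
```

View pics/w9.png

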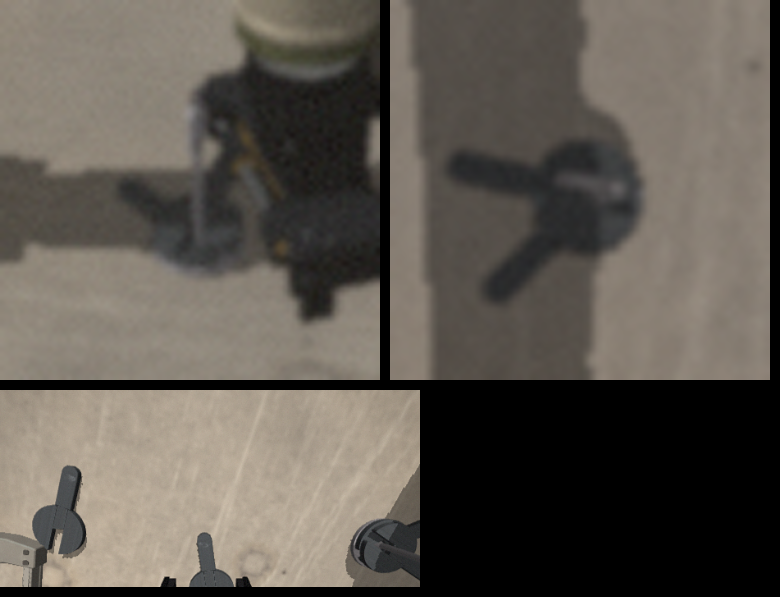

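Weights 1 and 2 are on the pan with tabs at 135° and 75°. C's tab is centred between the fingers at (205,540), and D shows at (65,510). I'll grip C.

Emit:
{"method": "drive_tool", "body": {
  "increments": [
    [0,0,50,0,0,-6,0.1],
    [0,0,50,0,0,0,0.1],
    [0,0,40,0,0,0,0.1],
    [0,0,17,0,0,0,0.1],
    [0,0,0,0,0,0,0.1],
    [0,0,0,0,0,0,0.1]
  ]
}}

```text
clock: 24.0
tool_pos: [0.5621, -0.2529, 0.0051]
eef_rot: [[-0.914, -0.406, -0.001], [-0.406, 0.914, -0.001], [0.001, -0.001, -1.0]]
wrist_force: [-0.3, 0.7, 0.6]
gripper_width: 0.0479
finger_force: 0.0
```

Emit:
{"method": "drive_tool", "body": {
  "increments": [
    [0,0,0,0,0,0,-1],
    [0,0,0,0,0,0,-1],
    [0,0,0,0,0,0,-1],
    [0,0,0,0,0,0,-1],
    [0,0,-20,0,0,0,-1],
    [0,0,-60,0,0,0,-1],
    [0,0,-60,0,0,0,-1],
    [0,0,-55,0,0,0,-1]
  ]
}}

```text
clock: 25.0
tool_pos: [0.5615, -0.2525, 0.2022]
eef_rot: [[-0.914, -0.406, -0.001], [-0.406, 0.914, -0.001], [0.001, -0.001, -1.0]]
wrist_force: [1.0, -0.7, -1.4]
gripper_width: 0.0207
finger_force: 50.0
```

```bash
python3 - <<'E'
from go import *
o=state();c=r.camera("wrist");np.savez("w10.npz",**c)
print(tab(c,(251,235),z=o["tool_pos"][2]+.007)[2:])
w=dict(np.load("w9.npz"))
for sd in((83,112),(83,118),(80,125)):
    e,a,p,n=tab(w,sd); print("D",e.round(4),round(a,1),p,n,"ctr",(e-.094*np.array([np.cos(np.radians(a)),np.sin(np.radians(a))])).round(4))
f=np.array([.487,-.007])+.08*np.array([np.cos(np.radians(15)),np.sin(np.radians(15))])
st=f+.047*np.array([np.cos(np.radians(15)),np.sin(np.radians(15))])
side=st+.065*np.array([np.sin(np.radians(15)),-np.cos(np.radians(15))])
print(f,st,side,delta(o,[*side,.2]))
E
```

```text
tcp [ 0.5615 -0.2525  0.2022] yaw -156.1 tilt [-0.001 -0.001] t 25.0 J [  4.  19.  20.  88.  -7.  74. 139.] F [ 1.  -0.7 -1.4] w 0.0207 49.999104738235474
((np.float64(250.5), np.int64(225)), 939)
D [ 0.5175 -0.4519] 177.0 (np.float64(85.5), np.int64(93)) 3205 ctr [ 0.6114 -0.4567]
D [ 0.5175 -0.4519] 177.0 (np.float64(85.5), np.int64(93)) 3205 ctr [ 0.6114 -0.4567]
D [ 0.5177 -0.4523] 177.9 (np.float64(85.0), np.int64(93)) 3188 ctr [ 0.6116 -0.4557]
[0.56427407 0.01370552] [0.60967258 0.02587002] [ 0.62649582 -0.03691516] [-146.9  170.7    1.9]
```

Emit:
{"method": "drive_tool", "body": {
  "increments": [
    [-37,43,0,0,0,0,-1],
    [-37,43,0,0,0,0,-1],
    [-37,43,0,0,0,0,-1],
    [-36,42,0,0,0,0,-1],
    [0,0,0,0,0,10.5,-1],
    [0,0,0,0,0,10.5,-1],
    [0,0,0,0,0,10.5,-1],
    [0,0,0,0,0,10.5,-1]
  ]
}}

```text
clock: 26.05
tool_pos: [0.6264, -0.0365, 0.1992]
eef_rot: [[-0.949, 0.316, -0.002], [0.316, 0.949, -0.001], [0.002, -0.001, -1.0]]
wrist_force: [-0.6, -0.4, -1.1]
gripper_width: 0.0206
finger_force: 50.0
```

Emit:
{"method": "drive_tool", "body": {
  "increments": [
    [0,0,0,0,0,10.5,-1],
    [0,0,0,0,0,10.5,-1],
    [0,0,0,0,0,10.5,-1],
    [0,0,0,0,0,10.5,-1],
    [0,0,0,0,0,10.5,-1],
    [0,0,0,0,0,10.5,-1],
    [0,0,0,0,0,10.5,-1],
    [0,0,0,0,0,10.5,-1]
  ]
}}

```text
clock: 27.05
tool_pos: [0.6265, -0.0364, 0.1992]
eef_rot: [[0.215, 0.977, -0.002], [0.977, -0.215, -0.0], [-0.001, -0.002, -1.0]]
wrist_force: [-0.3, -0.5, -1.9]
gripper_width: 0.0204
finger_force: 50.0
```

Emit:
{"method": "drive_tool", "body": {
  "increments": [
    [0,0,0,0,0,10.5,-1],
    [0,0,0,0,0,10.5,-1],
    [0,0,0,0,0,10.5,-1],
    [0,0,0,0,0,10.5,-1],
    [0,0,0,0,0,10.5,-1],
    [0,0,0,0,0,10.5,-1],
    [0,0,0,0,0,0,-1],
    [0,0,0,0,0,0,-1]
  ]
}}

```text
clock: 28.05
tool_pos: [0.6266, -0.0363, 0.1987]
eef_rot: [[0.965, 0.262, -0.002], [0.262, -0.965, -0.0], [-0.002, -0.0, -1.0]]
wrist_force: [0.5, 0.4, -0.8]
gripper_width: 0.0209
finger_force: 50.0
```

```bash
python3 - <<'E'
from go import *
o=state();print(delta(o,[.6265,-.0369,.083]))
s=r.camera("side");im=s["color"].astype(int).max(2)
for v in range(205,232,3): print(v,im[v,236:250])
t=r.camera("top");print(proj(t,[.487,-.007,.146]));print(t["color"].max(2)[193:204,258:276])
E
```

```text
tcp [ 0.6266 -0.0363  0.1987] yaw 15.2 tilt [-0.002 -0.   ] t 28.05 J [-35.  25.  46.  87. -18.  76. -62.] F [ 0.5  0.4 -0.8] w 0.0209 49.999149441719055
[  0.    0.6 115.7]
205 [138 139 136 137 137 136 142 138 140 136 138 136 128 108]
208 [136 134 139 138 139 139 138 124 110 120 136 138 135 128]
211 [137 133 138 136 140 146 139 114 101 114 126 130 136 137]
214 [139 135 135 137 136 130 115 104  99 108 125 134 136 137]
217 [113 114 116 114 115 118 109 101 102 104 114 113 101  91]
220 [82 81 81 81 86 98 99 89 77 76 79 78 74 78]
223 [ 79  77  80  84  79  87 102  96  84  70  62  53  50  49]
226 [79 80 82 80 81 85 97 96 77 55 48 45 53 50]
229 [72 77 83 77 76 81 93 98 77 67 69 70 67 61]
[266.2682379  197.59266954]
[[102 107 107 109 110 114 118 118 117 120 120 119 121 120 120 120 118 117]
 [102 105 107 110 113 114 117 118 118 120 121 120 120 119 119 119 117 116]
 [104 107 107 112 112 115 118 118 119 119 119 120 121 121 120 118 117 116]
 [104 106 109 111 113 115 119 118 119 121 122 119 121 119 121 118 117 115]
 [104 107 109 112 113 116 118 117 120 120 120 119 121 120 119 118 117 116]
 [106 106 109 110 115 117 118 119 119 119 121 120 120 119 119 118 117 114]
 [105 108 110 110 115 117 116 118 118 120 119 120 121 121 117 118 115 115]
 [106 108 110 114 116 118 118 119 119 120 120 119 120 120 119 118 116 114]
 [106 109 110 113 116 117 116 118 119 120 120 120 120 118 118 117 116 114]
 [106 111 112 114 116 117 118 118 120 121 120 120 120 121 118 116 116 112]
 [107 111 111 115 115 119 118 121 120 121 119 122 120 120 119 117 116 113]]
```

Emit:
{"method": "drive_tool", "body": {
  "increments": [
    [0,0,50,0,0,0,-1],
    [0,0,45,0,0,0,-1],
    [0,0,20,0,0,0,-1],
    [0,-33,0,0,0,0,-1],
    [0,-32,0,0,0,0,-1],
    [0,0,0,0,0,0,-1]
  ]
}}

```text
clock: 28.9
tool_pos: [0.6099, 0.0298, 0.0841]
eef_rot: [[0.965, 0.263, -0.002], [0.263, -0.965, 0.001], [-0.001, -0.002, -1.0]]
wrist_force: [0.4, -0.9, -2.1]
gripper_width: 0.0203
finger_force: 50.0
```

```bash
python3 - <<'E'
from go import *
o=state();s=r.camera("side");np.savez("k6s.npz",**s)
print("to final",delta(o,[.5643,.0137,.083]))
R=np.array(o["eef_rot"]);C=o["tool_pos"]-.08*R[:,0]
for z in(.079,.089): print("disc",proj(s,[*C[:2],z]),"mouth",proj(s,[*(C-.036*R[:,0])[:2],z]),"stem",proj(s,[.487,-.007,z]))
cv2.imwrite("pics/k6.png",cv2.resize(s["color"][190:250,220:300,::-1],(800,600),interpolation=cv2.INTER_CUBIC))
im=s["color"].astype(int).max(2)
for v in range(210,230,2): print(v,im[v,236:276])
E
```

```text
tcp [0.6099 0.0298 0.0841] yaw 15.3 tilt [-0.002  0.001] t 28.9 J [-40.  29.  42.  97. -21.  63. -66.] F [ 0.4 -0.9 -2.1] w 0.0203 49.99932825565338
to final [-48.2   3.5   1.2]
disc [255.1086142  221.25055814] mouth [245.82985763 222.70224193] stem [242.8442117  223.67983441]
disc [255.12269561 219.07944323] mouth [245.80822866 220.52428312] stem [242.81094068 221.4974154 ]
210 [130 138 136 138 140 144 138 116 101 115 129 133 135 135 135 137 136 135
 136 135 136 136 139 134 138 139 137 133 133 131 130 129 124 110  82  55
  41  42  36  34]
212 [131 135 136 136 140 147 136 110 100 106 123 129 134 134 134 135 136 133
 131 130 130 131 120 116 109 114 111 112 100  89  84  88  85  82  76  58
  43  37  38  38]
214 [136 132 131 133 132 127 114 101  97 103 114 116 115 112 112 113 111 107
  96  88  85  83  79  74  77  78  75  76  79  73  76  75  76  76  72  61
  50  38  35  35]
216 [109  99  90  88  91 105 106 105  95  89  84  81  78  72  75  70  73  72
  68  73  70  74  70  72  72  72  73  74  73  76  72  73  72  70  71  72
  67  62  46  32]
218 [ 76  77  78  81  88 102 103  87  80  77  75  
[... 175 characters left out ...]
5 55 60 63 58 48 50
 62 68 68 69 66 57 57 51 59 58 58 59 62 58 59 58]
222 [ 79  81  77  78  78  88 104 100  84  70  55  50  52  55  60  61  64  66
  66  63  62  57  50  50  61  66  67  64  58  69  68  71  75  75  79  77
  78  82  75  77]
224 [81 79 78 77 82 86 94 93 80 70 59 52 49 51 54 58 55 55 53 52 55 60 61 63
 62 62 61 66 74 78 77 75 80 81 83 80 81 82 81 80]
226 [ 79  80  81  85  83  83  99  96  82  66  63  66  57  50  52  59  66  63
  62  60  55  53  57  58  60  65  72  78  78  80  83  85  87  87  89  95
 102 115 113 114]
228 [ 79  80  81  77  78  87  97  96  80  70  73  71  69  64  62  67  73  72
  72  71  71  73  75  84  86  86  87  86  89 104 113 126 133 135 137 135
 137 138 137 137]
```

Emit:
{"method": "drive_tool", "body": {
  "increments": [
    [0,3,0,0,0,0,-1],
    [-12,0.5,0,0,0,0,-1],
    [-12,0,0,0,0,0,-1],
    [0,0,0,0,0,0,-1]
  ]
}}

```text
clock: 29.45
tool_pos: [0.5862, 0.0161, 0.0835]
eef_rot: [[0.966, 0.257, -0.003], [0.257, -0.966, 0.0], [-0.003, -0.001, -1.0]]
wrist_force: [-0.2, 0.3, -0.6]
gripper_width: 0.021
finger_force: 50.0
```

```bash
python3 - <<'E'
from go import *
o=state();s=r.camera("side");im=s["color"].astype(int).max(2)
print("to final",delta(o,[.5643,.0137,.083]))
for v in range(206,232,4): print(v,im[v,236:270])
E
```

```text
tcp [0.5862 0.0161 0.0835] yaw 14.9 tilt [-0.003  0.   ] t 29.45 J [-41.  26.  44. 101. -20.  62. -65.] F [-0.2  0.3 -0.6] w 0.021 49.99941051006317
to final [-21.8  -3.3   0.5]
206 [136 136 138 135 138 139 139 135 133 134 136 138 139 139 135 135 138 136
 135 139 140 138 137 137 132 101  62  48  52  58  46  46  47  46]
210 [136 135 135 136 139 146 139 116  98 115 132 134 135 136 134 139 135 134
 136 136 139 137 138 136 137 132 122 102  89  80  63  50  44  41]
214 [137 133 134 133 134 131 114 103  98 101 120 128 123 116 114 112 110 110
 110 110  97  91  87  89  82  82  75  74  78  56  37  38  37  37]
218 [ 81  83  80  78  89 101  99  90  81  71  74  69  69  67  67  61  62  66
  68  64  73  72  67  70  70  71  67  70  72  72  64  49  41  31]
222 [78 77 76 69 68 76 98 96 77 60 57 50 46 58 62 68 66 69 67 66 63 57 51 54
 57 57 53 55 59 58 59 57 53 55]
226 [82 77 80 68 64 68 68 69 67 69 66 68 69 71 66 68 65 69 57 52 60 62 75 79
 79 76 80 78 82 80 80 80 81 83]
230 [ 66  74  76  73  74  78  93  88  72  63  65  67  69  65  65  68  72  77
  78  78  83  98 110 108 114 115 122 125 135 136 137 138 135 137]
```

Emit:
{"method": "drive_tool", "body": {
  "increments": [
    [0,0,0,0,0,0,-1],
    [0,0,0,0,0,0,-1]
  ]
}}

```text
clock: 29.75
tool_pos: [0.5875, 0.017, 0.0833]
eef_rot: [[0.966, 0.258, -0.003], [0.258, -0.966, -0.001], [-0.003, 0.0, -1.0]]
wrist_force: [0.2, -0.3, -1.9]
gripper_width: 0.0205
finger_force: 50.0
```

```bash
python3 - <<'E'
from go import *
for i in range(4):
    o=state();print(delta(o,[.5643,.0137,.083]));r.camera("side")
E
```

```text
tcp [0.5875 0.017  0.0833] yaw 15.0 tilt [-0.003 -0.001] t 29.75 J [-41.  26.  43. 100. -20.  62. -65.] F [ 0.2 -0.3 -1.9] w 0.0205 49.99908149242401
[-23.2  -2.8   0.4]
tcp [0.5874 0.0169 0.0833] yaw 15.0 tilt [-0.003 -0.001] t 29.8 J [-41.  26.  43. 100. -20.  62. -65.] F [ 0.1  0.  -1.2] w 0.0205 49.99917984008789
[-23.2  -2.9   0.4]
tcp [0.5874 0.0168 0.0833] yaw 15.0 tilt [-0.003 -0.001] t 29.85 J [-41.  26.  43. 100. -20.  62. -65.] F [-0.7  0.3 -1.5] w 0.0207 49.99915659427643
[-23.1  -2.9   0.3]
tcp [0.5874 0.0168 0.0833] yaw 15.0 tilt [-0.003 -0.001] t 29.9 J [-41.  26.  43. 100. -20.  62. -65.] F [ 0.1  0.  -0.8] w 0.0204 49.999149441719055
[-23.1  -2.9   0.3]
```

Emit:
{"method": "drive_tool", "body": {
  "increments": [
    [0,-3,0,0,0,0,-1],
    [-8,0,0,0,0,0,-1],
    [-8,0,0,0,0,0,-1],
    [-6,0,0,0,0,0,-1],
    [0,0,0,0,0,0,-1],
    [0,0,0,0,0,0,-1]
  ]
}}

```text
clock: 30.7
tool_pos: [0.5652, 0.0141, 0.0835]
eef_rot: [[0.966, 0.258, -0.003], [0.258, -0.966, -0.0], [-0.003, -0.0, -1.0]]
wrist_force: [0.6, -0.6, -1.0]
gripper_width: 0.0207
finger_force: 50.0
```

```bash
python3 - <<'E'
from go import *
o=state();s=r.camera("side");im=s["color"].astype(int).max(2)
print("to final",delta(o,[.5643,.0137,.083]))
for v in range(210,234,4): print(v,im[v,228:262])
E
```

```text
tcp [0.5652 0.0141 0.0835] yaw 15.0 tilt [-0.003 -0.   ] t 30.7 J [-42.  23.  44. 104. -18.  61. -66.] F [ 0.6 -0.6 -1. ] w 0.0207 49.999133348464966
to final [-1.   0.2  0.5]
210 [136 136 137 135 138 136 135 135 135 135 137 135 135 143 131 106  99 118
 130 133 133 138 138 136 136 137 135 136 121  97  96  86  67  53]
214 [138 139 140 135 134 135 137 138 135 135 139 137 134 124 113 113 108 118
 129 131 132 132 124 114 112 113 115 113 110  97  88  68  50  41]
218 [89 88 86 85 79 82 83 81 76 80 75 79 88 93 94 97 90 74 74 70 71 73 72 75
 74 72 71 71 66 59 60 59 58 52]
222 [83 80 81 80 78 77 71 70 66 64 65 63 63 72 90 90 75 60 52 50 47 59 65 72
 65 63 58 62 59 52 54 54 57 57]
226 [67 64 63 64 71 75 69 69 68 67 71 70 68 70 68 71 68 73 70 65 65 57 49 55
 67 74 81 77 83 80 77 79 81 80]
230 [ 53  51  46  46  46  49  48  55  56  64  65  64  63  60  74  72  67  66
  63  59  58  56  66  76  79  77  81  77  78  84  97 111 114 114]
```

Emit:
{"method": "drive_tool", "body": {
  "increments": [
    [-1,0,20,0,0,0,-1],
    [0,0,18,0,0,0,-1],
    [0,0,10,0,0,0,-1],
    [0,0,2,0,0,0,-1],
    [0,0,0,0,0,0,-1],
    [0,0,0,0,0,0,-1]
  ]
}}

```text
clock: 31.5
tool_pos: [0.5639, 0.0135, 0.0336]
eef_rot: [[0.966, 0.258, -0.003], [0.258, -0.966, -0.001], [-0.003, -0.0, -1.0]]
wrist_force: [-0.2, -0.0, -0.4]
gripper_width: 0.0204
finger_force: 50.0
```

```bash
python3 - <<'E'
from go import *
o=state()
f=np.array([.6115,-.4562])+.08*np.array([np.cos(np.radians(177.4)),np.sin(np.radians(177.4))])
print(f,delta(o,[*f,.2]))
E
```

```text
tcp [0.5639 0.0135 0.0336] yaw 14.9 tilt [-0.003 -0.001] t 31.5 J [-40.  27.  42. 106. -22.  55. -64.] F [-0.2 -0.  -0.4] w 0.0204 49.99925673007965
[ 0.53158235 -0.45257096] [-151.9  442.  -166. ]
```

Emit:
{"method": "drive_tool", "body": {
  "increments": [
    [0,0,0,0,0,0,0.1],
    [0,0,0,0,0,0,0.1],
    [0,0,-5,0,0,0,0.1],
    [0,0,-50,0,0,0,0.1],
    [0,0,-60,0,0,0,0.1],
    [0,0,-55,0,0,0,0.1],
    [-19,55,0,0,0,0,0.1],
    [-19,55,0,0,0,0,0.1]
  ]
}}

```text
clock: 32.5
tool_pos: [0.5565, -0.1031, 0.2047]
eef_rot: [[0.966, 0.26, -0.001], [0.26, -0.966, -0.0], [-0.001, -0.0, -1.0]]
wrist_force: [0.5, -1.2, 0.3]
gripper_width: 0.0475
finger_force: 0.0
```

Emit:
{"method": "drive_tool", "body": {
  "increments": [
    [-19,55,0,0,0,0,0.1],
    [-19,55,0,0,0,0,0.1],
    [-19,55,0,0,0,0,0.1],
    [-19,56,0,0,0,0,0.1],
    [-19,56,0,0,0,0,0.1],
    [-19,55,0,0,0,0,0.1],
    [0,0,0,0,0,-10.5,0.1],
    [0,0,0,0,0,-10.5,0.1]
  ]
}}

```text
clock: 33.5
tool_pos: [0.5309, -0.4537, 0.2037]
eef_rot: [[0.807, 0.59, -0.003], [0.59, -0.807, -0.001], [-0.003, -0.001, -1.0]]
wrist_force: [-0.1, 0.6, 0.1]
gripper_width: 0.0477
finger_force: 0.0
```

Emit:
{"method": "drive_tool", "body": {
  "increments": [
    [0,0,0,0,0,-10.5,0.1],
    [0,0,0,0,0,-10.5,0.1],
    [0,0,0,0,0,-10.5,0.1],
    [0,0,0,0,0,-10.5,0.1],
    [0,0,0,0,0,-10.5,0.1],
    [0,0,0,0,0,-10.5,0.1],
    [0,0,0,0,0,-10.5,0.1],
    [0,0,0,0,0,-10.5,0.1]
  ]
}}

```text
clock: 34.5
tool_pos: [0.5317, -0.4525, 0.2042]
eef_rot: [[-0.504, 0.864, -0.003], [0.864, 0.504, -0.001], [0.0, -0.003, -1.0]]
wrist_force: [-0.2, -0.1, 0.5]
gripper_width: 0.0477
finger_force: 0.0
```

Emit:
{"method": "drive_tool", "body": {
  "increments": [
    [0,0,0,0,0,-10.5,0.1],
    [0,0,0,0,0,-10.5,0.1],
    [0,0,0,0,0,-10.5,0.1],
    [0,0,0,0,0,-10.5,0.1],
    [0,0,0,0,0,-10.5,0.1],
    [0,0,40,0,0,-4.5,0.1],
    [0,0,0,0,0,0,0.1],
    [0,0,0,0,0,0,0.1]
  ]
}}

```text
clock: 35.5
tool_pos: [0.5319, -0.4528, 0.1652]
eef_rot: [[-0.998, 0.055, -0.002], [0.055, 0.998, -0.001], [0.002, -0.001, -1.0]]
wrist_force: [0.6, 0.3, 0.1]
gripper_width: 0.0476
finger_force: 0.0
```

```bash
python3 - <<'E'
from go import *
o=state();c=r.camera("wrist");np.savez("w11.npz",**c)
t=r.camera("top");np.savez("t11.npz",**t)
u2,v2=map(int,proj(t,[.487,-.007,.05]))
w=cv2.resize(c["color"][:240,:,::-1],(448,210))
cv2.imwrite("pics/w11.png",np.hstack([cv2.resize(t["color"][v2-30:v2+30,u2-30:u2+30,::-1],(300,300),interpolation=cv2.INTER_CUBIC),np.vstack([w,np.zeros((90,448,3),np.uint8)])]))
for sd in((250,190),(250,200),(245,200)):
    try:
        e,a,p,n=tab(c,sd); k=np.array([np.cos(np.radians(a)),np.sin(np.radians(a))]);C=e-.094*k;print(e.round(4),round(a,1),p,n,"ctr",C.round(4),delta(o,[*(C+.08*k),.0035]))
    except Exception as x: print(x)
E
```

```text
tcp [ 0.5319 -0.4528  0.1652] yaw 176.8 tilt [-0.002 -0.001] t 35.5 J [ 24.  31.  18.  76.  -9.  75. 129.] F [0.6 0.3 0.1] w 0.0476 0.0
[ 0.5152 -0.4515] 175.7 (np.float64(249.5), np.int64(171)) 3436 ctr [ 0.6089 -0.4586] [  2.5   0.4 161.7]
[ 0.5164 -0.4517] 176.2 (np.float64(249.5), np.int64(172)) 3408 ctr [ 0.6102 -0.4578] [  1.3   0.4 161.7]
[ 0.5164 -0.4517] 176.2 (np.float64(249.5), np.int64(172)) 3408 ctr [ 0.6102 -0.4578] [  1.3   0.4 161.7]
```

View pics/w11.png

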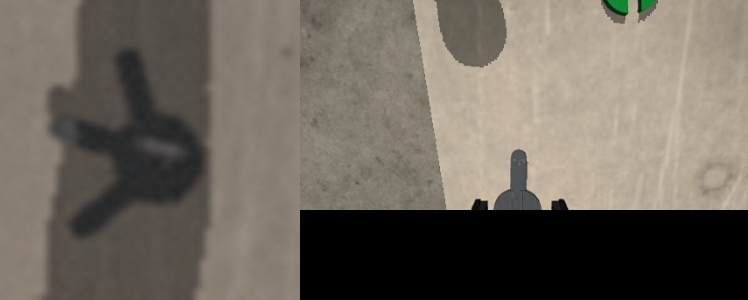

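Three weights are on, with tabs at (130,60), (65,130) and (85,225) in the crop. D's tab is centred between the fingers. I'll grip it and check numerically whether the carrier has moved.

Emit:
{"method": "drive_tool", "body": {
  "increments": [
    [2,0,50,0,0,0,0.1],
    [0,0,50,0,0,0,0.1],
    [0,0,44,0,0,0,0.1],
    [0,0,17,0,0,0,0.1],
    [0,0,0,0,0,0,0.1],
    [0,0,0,0,0,0,0.1]
  ]
}}

```text
clock: 36.35
tool_pos: [0.5302, -0.4534, 0.0048]
eef_rot: [[-0.999, 0.053, -0.0], [0.053, 0.999, -0.002], [0.0, -0.002, -1.0]]
wrist_force: [1.2, -0.9, 0.4]
gripper_width: 0.0474
finger_force: 0.0
```

Emit:
{"method": "drive_tool", "body": {
  "increments": [
    [0,0,0,0,0,0,-1],
    [0,0,0,0,0,0,-1],
    [0,0,0,0,0,0,-1],
    [0,0,0,0,0,0,-1],
    [0,0,-20,0,0,0,-1],
    [0,0,-60,0,0,0,-1],
    [0,0,-60,0,0,0,-1],
    [0,0,-55,0,0,0,-1]
  ]
}}

```text
clock: 37.35
tool_pos: [0.5295, -0.4524, 0.2015]
eef_rot: [[-0.999, 0.053, -0.001], [0.053, 0.999, -0.002], [0.001, -0.002, -1.0]]
wrist_force: [0.2, -0.4, -1.9]
gripper_width: 0.0208
finger_force: 49.9
```

```bash
python3 - <<'E'
from go import *
o=state();c=r.camera("wrist");print(tab(c,(251,235),z=o["tool_pos"][2]+.007)[2:])
t=r.camera("top");np.savez("t12.npz",**t);s=r.camera("side");np.savez("s12.npz",**s)
for n in("t6","t9","t11","t12"):
    k=dict(np.load(n+".npz"));m=k["color"].astype(int).max(2)[190:210,255:280]
    b=cv2.GaussianBlur(m.astype(np.float32),(0,0),5);
    v,u=np.nonzero(m>90);# bright
    sub=(u>4)&(u<20)&(v>3)&(v<14)
    print(n,u[sub].mean()+255,v[sub].mean()+190,sub.sum())
    print(m[4:14,4:20]) if n in("t9","t12") else 0
im=s["color"].astype(int).max(2)
for v in range(208,226,3): print(v,im[v,236:250])
E
```

```text
tcp [ 0.5295 -0.4524  0.2015] yaw 176.9 tilt [-0.001 -0.002] t 37.35 J [ 24.  29.  19.  74.  -9.  78. 129.] F [ 0.2 -0.4 -1.9] w 0.0208 49.91893708705902
((np.float64(248.5), np.int64(228)), 932)
t6 270.0 196.85294117647058 34
t9 273.0 197.57142857142858 7
[[ 52  40  43  41  43  43  44  40  47  58  64  66  65  69  88 118]
 [ 47  41  44  47  48  45  45  43  46  59  64  66  63  62  77 113]
 [ 44  41  54  63  64  63  62  58  57  63  64  65  66  62  75 108]
 [ 44  47  63  70  74  78  80  78  76  75  72  77  74  67  67  87]
 [ 41  43  52  57  63  65  72  78  80  78  82  97  91  72  65  84]
 [ 45  43  43  45  48  46  54  61  71  74  75  87  86  68  70  93]
 [ 49  42  45  46  47  43  47  52  61  71  68  69  66  59  66  88]
 [ 46  44  43  47  44  44  46  47  54  58  55  50  46  47  62  86]
 [ 42  44  46  44  42  46  44  44  48  57  57  53  51  49  61  90]
 [ 46  44  43  46  43  44  44  45  48  58  63  64  64  63  73 104]]
t11 nan nan 0
t12 nan nan 0
[[65 50 48 49 48 43 44 45 47 42 44 43 47 57 71 78]
 [48 45 44 46 45 44 43 41 43 43 44 43 43 48 58 73]
 [42 46 42 50 53 55 56 51 45 42 42 41 43 43 47 66]
 [42 43 49 58 67 76 78 74 64 59 59 51 47 41 45 56]
 [43 45 47 53 62 74 80 81 81 80 79 67 58 48 43 47]
 [43 46 42 49 51 60 63 67 71 78 82 74 62 51 43 45]
 [44 43 43 44 46 49 46 49 55 62 66 60 53 48 43 41]
 [45 44 45 43 44 42 41 43 53 56 51 44 45 44 41 44]
 [43 44 45 46 44 45 42 45 49 51 46 43 41 43 40 43]
 [48 42 43 46 43 45 42 44 45 43 43 42 43 44 42 45]]
208 [137 136 135 133 136 136 137 132 132 131 126 124 127 121]
211 [134 136 133 131 136 136 136 134 135 132 128 125 126 122]
214 [140 138 136 133 133 138 137 133 133 128 129 126 126 122]
217 [156 147 139 136 135 136 136 136 136 129 128 128 127 124]
220 [140 150 154 150 138 138 136 130 133 130 128 130 124 122]
223 [123 115 127 144 159 163 157 149 140 136 131 127 125 122]<stdin>:9: RuntimeWarning: Mean of empty slice.
  ret = ret.dtype.type(ret / rcount)
```

Emit:
{"method": "drive_tool", "body": {
  "increments": [
    [3,52,0,0,0,0,-1],
    [3,52,0,0,0,0,-1],
    [3,52,0,0,0,0,-1],
    [2,51,0,0,0,0,-1],
    [2,51,0,0,0,0,-1],
    [2,51,0,0,0,0,-1],
    [0,0,0,0,0,10.5,-1],
    [0,0,0,0,0,10.5,-1]
  ]
}}

```text
clock: 38.5
tool_pos: [0.5305, -0.1421, 0.1971]
eef_rot: [[-0.911, 0.412, -0.004], [0.412, 0.911, -0.0], [0.004, -0.002, -1.0]]
wrist_force: [-0.4, 0.6, -1.1]
gripper_width: 0.0208
finger_force: 49.9
```

Emit:
{"method": "drive_tool", "body": {
  "increments": [
    [0,0,0,0,0,10.5,-1],
    [0,0,0,0,0,10.5,-1],
    [0,0,0,0,0,10.5,-1],
    [0,0,0,0,0,10.5,-1],
    [0,0,0,0,0,10.5,-1],
    [0,0,0,0,0,10.5,-1],
    [0,0,0,0,0,10.5,-1],
    [0,0,0,0,0,10.5,-1]
  ]
}}

```text
clock: 39.5
tool_pos: [0.5305, -0.1428, 0.197]
eef_rot: [[0.316, 0.949, -0.004], [0.949, -0.316, -0.0], [-0.001, -0.004, -1.0]]
wrist_force: [0.2, 0.3, -1.8]
gripper_width: 0.0206
finger_force: 49.9
```

Emit:
{"method": "drive_tool", "body": {
  "increments": [
    [0,0,0,0,0,10.5,-1],
    [0,0,0,0,0,10.5,-1],
    [0,0,0,0,0,10.5,-1],
    [0,0,0,0,0,10.5,-1],
    [0,0,0,0,0,10.5,-1],
    [0,0,0,0,0,10.5,-1],
    [0,0,0,0,0,10.5,-1],
    [0,0,0,0,0,10.5,-1]
  ]
}}

```text
clock: 40.5
tool_pos: [0.5305, -0.1428, 0.197]
eef_rot: [[0.977, -0.215, -0.004], [-0.215, -0.977, -0.0], [-0.004, 0.001, -1.0]]
wrist_force: [-0.1, 0.6, -1.5]
gripper_width: 0.0204
finger_force: 49.9
```

```bash
python3 -c "
from go import *
o=state()"
```

```text
tcp [ 0.5305 -0.1428  0.197 ] yaw -12.4 tilt [-0.004 -0.   ] t 40.5 J [-14.  11.  28.  99.  -5.  72. -88.] F [-0.1  0.6 -1.5] w 0.0204 49.91298258304596
```

Emit:
{"method": "drive_tool", "body": {
  "increments": [
    [0,0,0,0,0,10.5,-1],
    [0,0,0,0,0,10.5,-1],
    [0,0,0,0,0,10.5,-1],
    [0,0,50,0,0,1,-1],
    [0,0,45,0,0,0,-1],
    [0,0,22,0,0,0,-1],
    [0,0,0,0,0,0,-1],
    [0,0,0,0,0,0,-1]
  ]
}}

```text
clock: 41.5
tool_pos: [0.5313, -0.1432, 0.0816]
eef_rot: [[0.713, -0.702, -0.002], [-0.702, -0.713, -0.001], [-0.001, 0.002, -1.0]]
wrist_force: [-0.4, 0.1, -0.8]
gripper_width: 0.0204
finger_force: 49.9
```

```bash
python3 - <<'E'
from go import *
o=state();t=r.camera("top");s=r.camera("side");np.savez("t13.npz",**t);np.savez("s13.npz",**s)
print("to start",delta(o,[.5768,-.0968,.08]),"final",delta(o,[.5436,-.0636,.08]))
print(t["color"].max(2)[193:204,258:276])
im=s["color"].astype(int).max(2)
for v in range(206,236,3): print(v,im[v,234:252])
E
```

```text
tcp [ 0.5313 -0.1432  0.0816] yaw -44.6 tilt [-0.002 -0.001] t 41.5 J [ -15.   18.   30.  106.  -11.   59. -116.] F [-0.4  0.1 -0.8] w 0.0204 49.91994380950928
to start [ -0.1 -65.    1.5] final [-47.1 -65.3   1.5]
[[ 83  76  65  60  67  67  57  48  60  69  67  64  62  64  81 109 129 134]
 [ 73  63  52  52  73  73  64  53  59  63  66  66  65  71  72  88 119 132]
 [ 50  46  44  46  61  65  63  52  50  59  62  63  66  67  67  72 107 129]
 [ 44  44  41  47  60  69  76  72  61  61  65  64  63  65  64  65  91 123]
 [ 45  43  43  52  83  98 115 116 105  92  86  80  68  66  65  64  80 113]
 [ 41  43  43  55  87 111 135 144 139 130 127 119 101  83  70  65  74  97]
 [ 42  43  44  47  64  83 109 124 122 124 136 140 127 109  83  66  76  86]
 [ 47  45  42  43  54  67  77  78  84  91 106 114 109 101  82  66  69  78]
 [ 50  44  43  43  49  59  63  60  64  70  81  80  68  69  68  64  66  83]
 [ 53  42  45  43  46  59  61  58  61  64  64  65  62  63  64  64  69  93]
 [ 52  46  44  43  47  60  64  66  65  63  61  60  65  67  64  63  74  98]]
206 [139 139 138 139 140 142 139 140 134 104  67  44  41  45  58  66  74  80]
209 [138 139 138 138 139 139 145 138 126 104  97  97  83  60  38  34  29  34]
212 [137 137 134 136 134 139 151 142 113 104 105 114 103  68  44  32  35  29]
215 [138 139 141 139 140 135 125 112 118 119 118 115 100  66  39  37  36  36]
218 [141 143 142 140 140 138 126 108 102 105 120 121  95  53  34  35  35  37]
221 [133 137 135 137 129 122 113  91  71  60  52  42  44  44  43  49  70  83]
224 [79 73 68 64 53 45 40 39 46 56 63 69 65 56 46 43 47 51]
227 [47 45 49 44 49 57 55 57 51 52 45 39 36 38 42 42 47 47]
230 [49 49 41 45 46 48 45 46 45 42 45 44 40 45 40 40 41 50]
233 [41 49 47 48 47 48 48 43 49 47 47 47 39 39 36 47 60 73]
```

```bash
python3 - <<'E'
from h import *
for n in("t9","t11","t12","t13","t3","t6"):
    k=dict(np.load(n+".npz"));m=k["color"].astype(float).max(2)[194:204,260:274]
    bg=np.median(m);w=np.clip(m-bg-.35*(m.max()-bg),0,None)
    if n in("t3","t6"): continue
    v,u=np.mgrid[194:204,260:274];uc=(u*w).sum()/w.sum();vc=(v*w).sum()/w.sum()
    C=np.cov(np.vstack([u.ravel(),v.ravel()]),aweights=w.ravel());e,V=np.linalg.eigh(C)
    p=np.array([uc,vc]);a=V[:,1]*np.sqrt(e[1])*1.7
    A,B=ray(k,p-a,.146),ray(k,p+a,.146);print(n,p.round(2),ray(k,p,.146).round(4),"bar angle",np.degrees(np.arctan2(*(B-A)[[1,0]])).round(1),np.linalg.norm(A-B).round(3))
k=dict(np.load("top0.npz"));m=k["color"].max(2)[193:206,258:276];print(m)
E
```

```text
t9 [269.39 197.52] [ 0.487 -0.019  0.146] bar angle 99.8 0.035
t11 [267.11 197.98] [ 0.4854 -0.0102  0.146 ] bar angle 91.4 0.032
t12 [267.08 197.99] [ 0.4854 -0.0101  0.146 ] bar angle 89.3 0.031
t13 [266.87 198.48] [ 0.4835 -0.0093  0.146 ] bar angle 76.0 0.03
[[108  98 111 125 134 131 106  94 119 134 134 134 128 116 110 122 130 134]
 [109 112 125 132 132 127 104  93 118 133 136 135 135 128 121 125 129 135]
 [112 124 130 125 121 116  97  89 114 128 133 133 134 135 131 127 128 134]
 [121 131 131 120 105 103 102 100 108 118 123 122 127 132 134 134 134 134]
 [125 132 131 126 118 123 131 131 128 126 122 113 113 124 133 134 130 132]
 [129 132 132 127 125 125 125 131 141 145 141 129 119 119 130 134 132 132]
 [132 133 133 132 132 120 108 106 116 125 129 121 118 123 131 135 136 133]
 [136 136 134 135 133 127 109 101 106 117 126 125 125 131 134 134 136 135]
 [138 137 136 135 135 133 125 120 128 130 132 133 133 134 135 136 137 138]
 [134 135 136 136 136 137 136 133 137 137 135 136 136 136 137 135 135 133]
 [130 135 135 134 136 135 136 136 136 137 137 138 137 136 138 136 134 132]
 [128 135 137 135 135 136 134 135 136 135 135 136 136 136 135 134 135 134]
 [133 136 138 136 138 137 137 137 136 135 136 135 136 137 134 132 133 137]]
```

```bash
python3 - <<'E'
from h import *
from scipy.optimize import least_squares
for n in("t13","k2t","k1t"):
    k=dict(np.load(n+".npz"));m=cv2.GaussianBlur(k["color"],(3,3),0).astype(np.float32).max(2);P=[]
    for a in np.radians(np.arange(-50,95,8)):
        rr=np.arange(5,14,.1);x=266+rr*np.cos(a);y=200+rr*np.sin(a)
        l=cv2.remap(m,x.astype(np.float32)[None],y.astype(np.float32)[None],cv2.INTER_LINEAR)[0]
        g=np.diff(l);i=np.argmax(g);
        if g[i]>1.5:P.append((np.degrees(a).round(),rr[i].round(1),x[i],y[i]))
    Q=np.array(P);f=least_squares(lambda p:np.hypot(Q[:,2]-p[0],Q[:,3]-p[1])-p[2],[266,200,9],loss="soft_l1",f_scale=.3)
    print(n,f.x.round(2),ray(k,f.x[:2],.02).round(4),np.abs(f.fun).mean().round(2));print([(int(q[0]),q[1]) for q in P])
print(proj(k,[.487,-.007,.02]))
E
```

```text
t13 [265.62 199.63   9.52] [ 0.4881 -0.0061  0.02  ] 0.44
[(-50, np.float64(9.6)), (-42, np.float64(9.6)), (-34, np.float64(9.1)), (-26, np.float64(9.3)), (-18, np.float64(9.3)), (-10, np.float64(8.9)), (14, np.float64(13.8)), (22, np.float64(9.3)), (30, np.float64(9.0)), (38, np.float64(8.9)), (46, np.float64(8.7)), (54, np.float64(8.7)), (62, np.float64(9.2)), (70, np.float64(8.9)), (78, np.float64(9.6)), (86, np.float64(9.1)), (94, np.float64(9.1))]
k2t [265.15 199.43   9.4 ] [ 0.4889 -0.0042  0.02  ] 0.31
[(-50, np.float64(10.5)), (-34, np.float64(8.5)), (-26, np.float64(9.0)), (-18, np.float64(8.4)), (-10, np.float64(8.2)), (-2, np.float64(8.8)), (6, np.float64(8.4)), (14, np.float64(9.0)), (22, np.float64(8.3)), (30, np.float64(8.2)), (38, np.float64(8.1)), (46, np.float64(8.7)), (54, np.float64(8.5)), (62, np.float64(8.6)), (70, np.float64(8.9)), (78, np.float64(8.8)), (86, np.float64(8.5)), (94, np.float64(8.5))]
k1t [266.7  199.06   8.64] [ 0.4904 -0.0106  0.02  ] 0.32
[(-34, np.float64(9.8)), (-26, np.float64(9.0)), (-18, np.float64(10.3)), (-10, np.float64(9.5)), (-2, np.float64(9.8)), (6, np.float64(8.4)), (14, np.float64(9.0)), (22, np.float64(8.8)), (30, np.float64(8.2)), (38, np.float64(8.1)), (46, np.float64(8.7)), (54, np.float64(8.5)), (62, np.float64(8.6)), (70, np.float64(7.9)), (78, np.float64(8.0)), (86, np.float64(7.5)), (94, np.float64(7.5))]
[265.84534632 199.8812528 ]
```

Emit:
{"method": "drive_tool", "body": {
  "increments": [
    [0,-33,1,0,0,0,-1],
    [0,-32,0,0,0,0,-1],
    [0,0,0,0,0,0,-1],
    [0,0,0,0,0,0,-1]
  ]
}}

```text
clock: 42.1
tool_pos: [0.5764, -0.0974, 0.08]
eef_rot: [[0.712, -0.702, -0.002], [-0.702, -0.712, -0.001], [-0.001, 0.002, -1.0]]
wrist_force: [-0.9, -0.9, -2.1]
gripper_width: 0.0204
finger_force: 49.9
```

```bash
python3 - <<'E'
from go import *
o=state();t=r.camera("top");np.savez("t14.npz",**t)
print("final",delta(o,[.5436,-.0641,.08]))
R=np.array(o["eef_rot"]);C=o["tool_pos"]-.08*R[:,0]
print("disc",proj(t,[*C[:2],.086]),"mouth",proj(t,[*(C-.036*R[:,0])[:2],.086]),"stem .09",proj(t,[.487,-.007,.09]))
print(t["color"].max(2)[188:212,260:290:1])
E
```

```text
tcp [ 0.5764 -0.0974  0.08  ] yaw -44.6 tilt [-0.002 -0.001] t 42.1 J [ -18.   22.   28.  101.  -12.   60. -120.] F [-0.9 -0.9 -2.1] w 0.0204 49.91792142391205
final [-46.7  -0.6   0.1]
disc [274.45082581 190.45779541] mouth [268.26788093 196.9772966 ] stem .09 [266.07302974 198.64908716]
[[ 67  66  66  54  48  60  67  64  51  49  62  69  70  70  62  59  61  65
   65  72  74  78  82  85  87  88  90  93  94  96]
 [ 72  67  67  57  50  62  67  64  53  47  63  74  72  69  60  59  61  65
   67  72  75  79  81  86  88  89  90  95  97  97]
 [ 76  66  64  65  57  62  67  66  52  51  66  72  78  73  63  60  64  66
   68  72  77  79  83  86  88  89  90  93  95  98]
 [ 74  65  62  63  60  63  67  65  56  52  65  75  78  74  62  62  64  67
   71  74  75  80  83  87  87  91  90  93  95  97]
 [ 71  71  65  60  55  58  67  64  56  54  60  72  71  65  58  63  65  67
   70  73  79  81  82  87  88  89  93  95  97  96]
 [ 70  75  80  67  58  58  60  57  58  58  62  69  67  62  58  63  65  68
   72  74  79  79  84  85  90  91  92  94  98  98]
 [ 55  68  80  73  62  52  49  54  62  64  68  72  65  56  5
[... 1490 characters left out ...]
 62  64  67  72  73  78
   82  85  86  88  90  90  94  97  98  99  99 100]
 [ 39  47  60  65  66  63  62  65  68  59  56  60  63  66  69  73  74  78
   82  83  87  90  91  92  95  97  97  98 100 101]
 [ 42  50  68  72  72  68  63  63  68  59  59  60  63  65  69  72  75  79
   81  85  88  91  89  94  96  98  98  99 101 101]
 [ 52  65  88  99 100  96  86  88  87  70  60  59  64  67  71  75  78  83
   83  85  89  88  92  94  95  96  98  99 100 102]
 [ 66  77  92 118 133 133 125 124 110  81  61  60  63  66  71  74  78  79
   83  86  87  89  92  93  96  98  98  99 100 102]
 [ 83  81  93 121 135 140 139 135 109  76  59  61  64  68  74  75  79  82
   85  86  89  91  91  94  96  98 100  99  99  99]]
```

Emit:
{"method": "drive_tool", "body": {
  "increments": [
    [-12,0,0,0,0,0,-1],
    [-12,-0.5,0,0,0,0,-1],
    [0,0,0,0,0,0,-1],
    [0,0,0,0,0,0,-1]
  ]
}}

```text
clock: 42.65
tool_pos: [0.5594, -0.0794, 0.0795]
eef_rot: [[0.713, -0.701, -0.003], [-0.701, -0.713, -0.0], [-0.002, 0.002, -1.0]]
wrist_force: [-0.6, -1.2, -2.4]
gripper_width: 0.0203
finger_force: 49.8
```

Emit:
{"method": "drive_tool", "body": {
  "increments": [
    [-8,0,0,0,0,0,-1],
    [-7,0,0,0,0,0,-1],
    [-4,0,0,0,0,0,-1],
    [0,0,0,0,0,0,-1],
    [0,0,0,0,0,0,-1]
  ]
}}

```text
clock: 43.28
tool_pos: [0.5461, -0.0662, 0.0795]
eef_rot: [[0.713, -0.702, -0.003], [-0.702, -0.713, -0.001], [-0.002, 0.002, -1.0]]
wrist_force: [-2.4, -1.6, -1.6]
gripper_width: 0.0206
finger_force: 49.8
```

```bash
python3 - <<'E'
from go import *
o=state();t=r.camera("top");np.savez("t15.npz",**t);s=r.camera("side");np.savez("s15.npz",**s)
print("final",delta(o,[.5436,-.0641,.08]))
print(t["color"].max(2)[190:212,254:278])
E
```

```text
tcp [ 0.5461 -0.0662  0.0795] yaw -44.6 tilt [-0.003 -0.001] t 43.27 J [ -22.   18.   28.  106.  -10.   59. -124.] F [-2.4 -1.6 -1.6] w 0.0206 49.837512373924255
final [-3.3  0.3 -0.5]
[[ 82  82  81  83  84  79  60  43  52  71  71  66  65  64  60  62  63  65
   70  72  75  78  81  85]
 [ 82  81  81  82  82  76  59  47  45  59  66  67  67  62  57  59  62  65
   70  71  77  78  82  84]
 [ 82  81  80  81  78  71  58  51  47  46  49  57  62  57  57  58  65  65
   68  73  76  78  82  84]
 [ 76  79  77  79  72  67  65  62  56  47  43  45  46  53  57  60  63  66
   70  74  77  78  85  84]
 [ 55  62  67  69  64  63  66  67  64  56  47  42  40  49  57  59  62  66
   71  74  78  80  84  86]
 [ 44  44  49  51  50  60  66  67  66  63  58  53  46  52  56  62  64  68
   70  74  80  81  83  85]
 [ 41  42  42  46  47  56  64  71  77  85  93  90  71  59  58  62  66  69
   71  74  78  80  84  85]
 [ 43  41  44  45  46  50  62  75  93 110 129 129 102  70  57  62  65  69
   72  76  79  81  84  87]
 [ 43  45  44  46  45  45  59  68  82 101 117 121  99  68  60  63  66  68
   72  75  81  82  84  86]
 [ 59 
[... 607 characters left out ...]
82  80  68  55  46  43  53  62  64  66  58  57  59  63  67  68  73
   76  79  81  85  85  86]
 [ 84  77  67  56  43  38  40  45  54  64  66  59  58  62  63  67  70  73
   75  78  83  84  85  88]
 [ 77  64  51  46  42  40  42  43  56  66  66  59  57  60  64  67  70  74
   79  80  83  85  87  87]
 [ 66  52  43  43  45  40  41  50  66  79  73  60  57  63  64  68  72  75
   78  79  82  85  86  89]
 [ 52  43  44  42  42  42  48  63  84 100  90  66  59  60  64  68  71  74
   77  81  83  85  85  88]
 [ 44  43  43  43  41  47  61  76  92 116 103  73  59  63  66  70  73  74
   78  81  84  85  88  89]
 [ 43  44  42  44  49  61  76  83  93 116 104  70  60  63  67  69  74  76
   81  80  84  87  86  90]]
```

Emit:
{"method": "drive_tool", "body": {
  "increments": [
    [0,2,0,0,0,0,-1],
    [0,0,0,0,0,0,-1],
    [-2,0,0,0,0,0,-1],
    [0,0,0,0,0,0,-1],
    [0,0,0,0,0,0,-1]
  ]
}}

```text
clock: 44.0
tool_pos: [0.5437, -0.0662, 0.0797]
eef_rot: [[0.713, -0.702, -0.002], [-0.702, -0.713, -0.001], [-0.001, 0.002, -1.0]]
wrist_force: [1.5, -1.8, -1.2]
gripper_width: 0.0205
finger_force: 49.9
```

```bash
python3 - <<'E'
from go import *
for i in range(3):
    o=state();s=r.camera("side")
np.savez("s16.npz",**s)
R=np.array(o["eef_rot"]);C=o["tool_pos"]-.08*R[:,0];print("disc ctr est",C)
im=s["color"].astype(int).max(2)
for v in range(206,246,3): print(v,im[v,230:262])
E
```

```text
tcp [ 0.5437 -0.0662  0.0797] yaw -44.6 tilt [-0.002 -0.001] t 44.0 J [ -22.   18.   28.  106.  -10.   58. -124.] F [ 1.5 -1.8 -1.2] w 0.0205 49.93542551994324
tcp [ 0.5436 -0.0663  0.0797] yaw -44.6 tilt [-0.002 -0.001] t 44.05 J [ -22.   18.   28.  106.  -10.   58. -124.] F [ 1.6 -1.5 -1.3] w 0.0207 49.937573075294495
tcp [ 0.5436 -0.0663  0.0796] yaw -44.6 tilt [-0.002 -0.001] t 44.1 J [ -22.   18.   28.  106.  -10.   58. -124.] F [ 1.6 -1.6 -0.8] w 0.0208 49.93937373161316
disc ctr est [ 0.48657066 -0.01013054  0.0797305 ]
206 [139 140 135 136 138 141 140 135 138 138 139 140 140 136 137 140 137 136
 133 116  86  47  34  32  28  32  31  37  33  27  30  29]
209 [137 134 139 139 137 136 136 138 137 140 141 136 113  92  94  97  89  69
  50  44  38  40  45  47  65  78  79  61  41  36  33  25]
212 [139 138 134 121 112  92  81  74  86  93  95  75  53  43  42  41  52  65
  74  76  61  48  47  45  48  47  47  47  43  39  36  37]
215 [130 111  81  57  50  49  49  46  43  44  49  48  42  46  46  46  44  42
  40  41  43  39  44  47  40  42  38  36  47  52  63  63]
218 [133 114  77  52  46  4
[... 462 characters left out ...]
 53 60 65 63 65 64 61 62 58 61 51 44 39 42 39 44 41 56 63 56 40
 33 34 27 42 48 50 46 37]
233 [62 51 48 57 63 61 59 55 53 59 59 66 75 74 54 49 48 48 46 41 45 52 46 42
 35 34 34 39 42 48 45 50]
236 [82 77 77 70 71 69 64 70 68 67 73 67 65 71 66 66 61 56 49 48 43 43 53 65
 66 62 42 48 60 65 69 75]
239 [116 115 111  93  72  65  64  64  63  62  58  54  61  55  54  55  52  50
  50  48  49  45  62  74  78  79  79  76  77  79  82  80]
242 [139 142 139 122  99  79  70  67  65  57  64  60  59  56  53  49  53  63
  66  62  59  64  75  81  78  81  79  81  83  82  81  83]
245 [142 143 141 139 136 131 128 121 109 100  92  86  84  83  85  87  84  81
  88  84  86  86  84  88  93 102 110 116 126 133 132 129]
```

Emit:
{"method": "drive_tool", "body": {
  "increments": [
    [1,0,15,0,0,0,-1],
    [0,0,12,0,0,0,-1],
    [0,0,7,0,0,0,-1],
    [0,0,2,0,0,0,-1],
    [0,0,0,0,0,0,-1],
    [0,0,0,0,0,0,-1]
  ]
}}

```text
clock: 44.9
tool_pos: [0.5439, -0.0668, 0.0436]
eef_rot: [[0.713, -0.701, -0.003], [-0.701, -0.713, -0.0], [-0.002, 0.002, -1.0]]
wrist_force: [-0.5, -1.8, -0.9]
gripper_width: 0.0208
finger_force: 49.9
```

```bash
python3 -c "
from go import *
o=state();r.camera('top');o=state()"
```

```text
tcp [ 0.5439 -0.0668  0.0436] yaw -44.5 tilt [-0.003 -0.   ] t 44.9 J [ -21.   21.   27.  108.  -12.   54. -123.] F [-0.5 -1.8 -0.9] w 0.0208 49.876381158828735
tcp [ 0.5439 -0.0669  0.0437] yaw -44.5 tilt [-0.003 -0.   ] t 44.95 J [ -21.   21.   27.  108.  -12.   54. -123.] F [ 1.  -2.1 -0.5] w 0.0209 49.874659180641174
```

Emit:
{"method": "drive_tool", "body": {
  "increments": [
    [0,0,1,0,0,0,-1],
    [0,0,0,0,0,0,0.1],
    [0,0,0,0,0,0,0.1],
    [0,0,-5,0,0,0,0.1],
    [0,0,-50,0,0,0,0.1],
    [0,0,-60,0,0,0,0.1],
    [0,0,-60,0,0,0,0.1],
    [0,0,-32,0,0,-10,0.1]
  ]
}}

```text
clock: 45.95
tool_pos: [0.5453, -0.067, 0.2534]
eef_rot: [[0.825, -0.565, 0.002], [-0.565, -0.825, 0.0], [0.001, -0.001, -1.0]]
wrist_force: [1.1, -0.1, -1.2]
gripper_width: 0.0477
finger_force: 0.0
```

Emit:
{"method": "drive_tool", "body": {
  "increments": [
    [0,0,0,0,0,-10,0.1],
    [0,0,0,0,0,-10,0.1],
    [-40,-10,0,0,0,0,0.1],
    [-40,-10,0,0,0,0,0.1],
    [-40,-10,0,0,0,0,0.1],
    [0,0,0,0,0,0,0.1],
    [0,0,0,0,0,0,0.1]
  ]
}}

```text
clock: 46.82
tool_pos: [0.4363, -0.0079, 0.2502]
eef_rot: [[0.968, -0.251, -0.002], [-0.251, -0.968, -0.0], [-0.001, 0.001, -1.0]]
wrist_force: [0.3, -0.5, 0.2]
gripper_width: 0.0475
finger_force: 0.0
```

```bash
python3 - <<'E'
from go import *
o=state();c=r.camera("wrist");np.savez("w17.npz",**c);t=r.camera("top");np.savez("t17.npz",**t);s=r.camera("side");np.savez("s17.npz",**s)
for z in(.008,.048,.146): print(proj(c,[.487,-.009,z]))
g=c["color"].max(2)
u,v=map(int,proj(c,[.487,-.009,.146]));print(u,v)
cv2.imwrite("pics/w17.png",c["color"][:,:,::-1])
print(g[max(0,v-16):v+20:2,u-30:u+30:2])
E
```

```text
tcp [ 0.4363 -0.0079  0.2502] yaw -14.6 tilt [-0.002 -0.   ] t 46.83 J [ -29.   -8.   22.  109.    3.   78. -112.] F [ 0.3 -0.5  0.2] w 0.0475 0.0
[243.50319743 135.05443016]
[242.7102636  137.53404411]
[239.79311641 146.65636751]
239 146
[[ 66  60  63  64  64  65  61  67  67  65  63  65  58  67  66  71  59 103
  103 102 103 106 109 103 103 104  99  98 100  73]
 [ 68  64  67  61  65  67  61  64  69  64  66  63  65  60  62  62  62  59
  104 102 105  85 104 104 107 102 102 102  99 100]
 [ 66  66  61  63  66  64  63  67  65  68  63  61  70  62  58  63  64  57
  100 101 114 107 108 108  97 102 100 105 104 100]
 [ 66  67  59  65  61  60  67  64  63  64  64  65  61  59  59  59  60  70
  100 106 112 107 101 100 100  99  97 100 104 107]
 [ 63  64  52  63  60  64  65  65  66  67  66  69  74  63  58  65  84  88
   81  90 105 101 103 100 100  99 102 104  99 105]
 [ 63  63  64  63  65  66  62  63  62  64  61  61  61  34  62  66  91  87
   81  74  94  94 103 102 102  98 106 105 100 106]
 [ 62  65  63  60  65  68  68  63  83  88 121 121 126 124 128 123 124 123
  125 121 123 122 120  88  96  88 106
[... 689 characters left out ...]
 66  57  47  66  57  59
   60  63  56  99 105 101 101 102 111  88 215 219]
 [136 135 128 129 134 133  87  64  61  66  62  68  68  60  60  59  60  66
   62  62  68  72 106 100  99 106  97 207 216 220]
 [136 135 127 131 133 129 107  56  62  69  64  63  69  58  64  63  60  63
   61  64  62  63  78 102 102 116 203 221 221 220]
 [137 135 131 131 137 137  57  67  62  67  62  65  62  65  62  61  63  63
   61  61  61  62  58 100 152 220 223 223 220 221]
 [133 134 132 136 137  74  60  60  63  63  58  65  64  62  70  65  62  62
   62  63  65  63 118 115 220 219 223 222 222 221]
 [132 136 135 129  98  64  60  67  63  64  64  63  67  62  64  67  71  66
   60  50  80 135 134 122 219 221 226 223 224 219]]
```

```bash
python3 - <<'E'
from h import *
c=dict(np.load("w17.npz"));print("bar",ray(c,(240.5,147.5),.15).round(4),"ends",ray(c,(221,147),.148).round(4),ray(c,(261,149),.148).round(4))
C=np.array([.4865,-.0085])
for n in("w17","t17","s17"):
    k=dict(np.load(n+".npz"));im=k["color"].astype(int).max(2)
    for z in(.025,.045):
        a=np.radians(np.arange(-180,180,5));row=[]
        for x in a:
            p=proj(k,[C[0]+.078*np.cos(x),C[1]+.078*np.sin(x),z]);i,j=int(round(p[1])),int(round(p[0]));row.append(im[i,j] if 0<=i<384 and 0<=j<512 else -1)
        print(n,z,[(int(np.degrees(x).round()),int(b)) for x,b in zip(a,row)])
s=dict(np.load("s17.npz"));im=s["color"].astype(int).max(2)
for z in (.008,.048,.1): print(z,proj(s,[*C,z]))
for v in range(206,252,3): print(v,im[v,228:260])
E
```

```text
bar [ 0.4865 -0.0097  0.15  ] ends [0.4914 0.0085 0.148 ] [ 0.4799 -0.0284  0.148 ]
w17 0.025 [(-180, 140), (-175, 133), (-170, 130), (-165, 220), (-160, 226), (-155, 221), (-150, 223), (-145, 215), (-140, 221), (-135, 218), (-130, 222), (-125, 222), (-120, 225), (-115, 227), (-110, 220), (-105, 221), (-100, 226), (-95, 218), (-90, 218), (-85, 216), (-80, 220), (-75, 217), (-70, 223), (-65, 219), (-60, 218), (-55, 227), (-50, 103), (-45, 105), (-40, 105), (-35, 208), (-30, 119), (-25, 122), (-20, 124), (-15, 130), (-10, 123), (-5, 215), (0, 148), (5, 131), (10, 48), (15, 62), (20, 66), (25, 64), (30, 130), (35, 126), (40, 124), (45, 129), (50, 133), (55, 130), (60, 130), (65, 92), (70, 65), (75, 66), (80, 67), (85, 134), (90, 135), (95, 135), (100, 135), (105, 132), (110, 126), (115, 134), (120, 134), (125, 61), (130, 66), (135, 64), (140, 117), (145, 140), (150, 136), (155, 133), (160, 134), (165, 132), (170, 137), (175, 136)]
w17 0.045 [(-180, 145), (-175, 139), (-170, 127), (-165, 220), (-160, 221), (-155, 221), (-150, 221), (-145, 222), (-140, 224), (-135, 222), (-130, 222), (-12
[... 5400 characters left out ...]
7 71 66 67 67 66 65 71 72 71 71
 70 71 71 74 73 75 76 77]
239 [82 84 83 79 74 71 67 66 67 65 61 61 57 58 55 57 53 54 50 51 54 61 66 68
 71 70 69 75 77 78 77 75]
242 [112 115 120 118 111 102  87  77  72  67  65  57  61  61  57  57  52  56
  56  61  58  57  58  69  72  71  69  70  72  72  68  69]
245 [141 143 143 143 139 141 138 127 120 111 104  96  90  83  74  73  77  80
  84  83  83  87  90  90  89  89  93 105 107 104  94  81]
248 [143 144 143 145 141 143 143 142 140 138 138 137 133 130 127 128 129 133
 132 135 134 137 136 139 138 138 138 138 139 139 141 135]
251 [141 139 138 137 141 140 141 144 136 139 136 138 138 138 140 141 136 140
 140 142 140 138 137 135 138 137 137 136 136 135 135 137]
```

Numerically, the tabs lie at 130°, 72°, 17° and −45°, and the stack is centred on the stem. The loop bar is at (.486,−.0095), direction 73°. Next I'll grip the loop legs.

Emit:
{"method": "drive_tool", "body": {
  "increments": [
    [24,-6,0,0,0,2.7,0.6],
    [25,-5,0,0,0,0,0.6],
    [0,0,0,0,0,0,0.6],
    [0,0,45,0,0,0,0.6],
    [0,0,45,0,0,0,0.6],
    [0,0,30,0,0,0,0.6],
    [0,0,13,0,0,0,0.6],
    [0,0,0,0,0,0,0.6]
  ]
}}

```text
clock: 47.98
tool_pos: [0.4854, -0.0108, 0.1165]
eef_rot: [[0.955, -0.297, -0.004], [-0.297, -0.955, -0.001], [-0.003, 0.002, -1.0]]
wrist_force: [0.0, 0.3, -0.4]
gripper_width: 0.0695
finger_force: 0.0
```

```bash
python3 -c "
from go import *
o=state();print(delta(o,[.486,-.0095,.117]))"
```

```text
tcp [ 0.4854 -0.0108  0.1165] yaw -17.3 tilt [-0.004 -0.001] t 47.98 J [ -27.    7.   24.  113.   -3.   61. -109.] F [ 0.   0.3 -0.4] w 0.0695 0.0
[ 0.2 -1.4 -0.5]
```

Emit:
{"method": "drive_tool", "body": {
  "increments": [
    [0,-1,0,0,0,0,0.0],
    [0,0,0,0,0,0,-0.1],
    [0,0,0,0,0,0,-0.3],
    [0,0,0,0,0,0,-1],
    [0,0,0,0,0,0,-1],
    [0,0,0,0,0,0,-1]
  ],
  "force": 60
}}

```text
clock: 48.72
tool_pos: [0.4862, -0.0099, 0.1169]
eef_rot: [[0.955, -0.297, -0.002], [-0.297, -0.955, -0.001], [-0.002, 0.001, -1.0]]
wrist_force: [-0.5, -2.4, 4.5]
gripper_width: 0.0403
finger_force: 60.3
```

Emit:
{"method": "drive_tool", "body": {
  "increments": [
    [0,0,-5,0,0,0,-1],
    [0,0,-15,0,0,0,-1],
    [0,0,-20,0,0,0,-1],
    [0,0,-20,0,0,0,-1],
    [0,0,0,0,0,0,-1],
    [0,0,0,0,0,0,-1]
  ]
}}

```text
clock: 49.48
tool_pos: [0.4856, -0.0095, 0.176]
eef_rot: [[0.955, -0.296, -0.004], [-0.296, -0.955, -0.001], [-0.003, 0.002, -1.0]]
wrist_force: [0.1, 0.6, -8.2]
gripper_width: 0.0399
finger_force: 60.2
```

```bash
python3 - <<'E'
from go import *
o=state();s=r.camera("side");np.savez("s18.npz",**s);t=r.camera("top");np.savez("t18.npz",**t)
# hook: two views. white/grey bar from tube end to tip
for k,n in((t,"t"),(s,"s")):
    for X in([.425,.235,.255],[.463,.248,.24],[.50,.26,.24]): print(n,proj(k,X).round(1))
g=t["color"].max(2);print(g[192:220,188:208])
g=s["color"].max(2);print(g[148:162,222:260])
E
```

```text
tcp [ 0.4856 -0.0095  0.176 ] yaw -17.2 tilt [-0.004 -0.001] t 49.48 J [ -28.    3.   24.  109.   -1.   69. -110.] F [ 0.1  0.6 -8.2] w 0.0399 60.20257975906134
t [199.9 213.8]
t [196.9 203.6]
t [193.5 193.5]
s [228.3 152.6]
s [238.  154.6]
s [247.1 153.4]
[[129  99  93  91  88  84  83  71  80 118 132 135 137 136 136 134 133 130
  127 128]
 [134 105  88  84  78  77  71  80 105 125 132 135 134 134 135 133 131 131
  129 130]
 [135 119  91  76  82 102 103 112 127 132 134 132 134 135 136 133 131 129
  128 130]
 [137 132 122 110 111 118 112 109 124 133 134 131 133 137 136 133 129 131
  128 130]
 [135 137 134 131 124 120 115 109 121 132 132 132 132 136 137 131 129 128
  129 129]
 [132 132 132 136 131 125 118 109 115 129 131 133 132 135 134 129 129 127
  129 127]
 [132 132 133 137 136 125 121 110 106 124 132 133 132 134 133 130 129 128
  128 129]
 [133 134 136 138 137 131 123 115 110 123 134 132 132 132 131 130 129 131
  130 128]
 [133 134 135 137 137 134 124 118 109 116 128 132 133 132 131 130 131 130
  131 131]
 [133 132 133 137 137 133 127 118 111 103 119 132 134 134 133 131 129 130
  13
[... 3064 characters left out ...]
  70  66  72  72  70  55  39  36  25  24  35  51  64
   69  66]
 [141 141 143 142 142 140 138 123  95  53  44  61  85  89  92  88  87  86
   84  86  84  85  86  81  81  83  78  67  48  32  31  32  29  41  61  72
   74  73]
 [143 142 142 144 143 140 142 129  96  51  32  47  66  75  78  88  90  94
   98  94  94  96  93  88  81  76  64  51  33  26  33  27  42  61  78  94
   99 103]
 [141 146 142 144 146 144 142 128  94  44  27  31  43  53  62  73  75  79
   77  78  76  77  75  70  60  52  39  33  27  22  33  36  67  97 119 128
  132 130]
 [143 144 144 146 143 144 143 130  95  51  33  32  34  35  38  42  42  43
   45  45  49  48  42  43  39  31  30  25  31  28  35  59  95 124 131 138
  139 140]]
```

```bash
python3 - <<'E'
from h import *
t=dict(np.load("t18.npz"));s=dict(np.load("s18.npz"))
a=ray(t,(195.4,200),.238);b=ray(t,(197.8,206),.238);c=ray(t,(194.4,197.5),.238)
print(a,b,"dir",np.degrees(np.arctan2(*(a-b)[[1,0]])))
print("tip",ray(t,(199.8,211.6),.258))
# blue tube centreline at the near half
hsv=cv2.cvtColor(t["color"],cv2.COLOR_RGB2HSV);m=cv2.inRange(hsv,(100,90,30),(130,255,255));P=[]
for v in range(150,193,3):
    u=np.nonzero(m[v,160:205])[0]+160
    if 4<len(u)<14: P.append(ray(t,(u.mean(),v),.2475)[:2])
P=np.array(P);l=np.polyfit(P[:,0],P[:,1],1);print("tube line y at x=.43,.463:",np.polyval(l,[.43,.463,.5]),"angle",np.degrees(np.arctan(l[0])),len(P))
g=s["color"].max(2);print(g[138:150,222:236])
E
```

```text
[0.47623752 0.25357397 0.238     ] [0.45412943 0.24489984 0.238     ] dir 21.422614508815336
tip [0.43263274 0.23506363 0.258     ]
tube line y at x=.43,.463: [0.23697029 0.24841021 0.26123679] angle 19.11960244382643 15
[[107 105 107 105 106 110 102  89  83  89 110 122 128 124]
 [105 108 104 108 107 104 100  90  81  93 114 130 127 124]
 [108 106 107 106 105 104  99  89  78  88 114 126 129 126]
 [105 107 108 103 106 105 103  88  81  89 115 126 126 125]
 [107 105 107 111 108 107 104  90  76  91 114 128 129 126]
 [105 104 110 105 106 108  99  89  83  93 114 128 129 124]
 [105 104 106 104 106 107 102  89  84  99 120 129 130 125]
 [107 106 107 104 107 103 103  87  91 113 125 131 127 126]
 [105 107 104 108 105 102  93  84  87 113 129 131 129 123]
 [108 103 105 109 107 101  90  75  85 111 126 133 129 127]
 [107 106 105 103 106  97  87  81  94 117 131 133 127 126]
 [104 105 105 105 102 103  88  88 109 132 140 138 135 128]]
```

Emit:
{"method": "drive_tool", "body": {
  "increments": [
    [0,0,-20,0,0,-6,-1],
    [0,0,-22,0,0,-8,-1],
    [0,0,-20,0,0,-8,-1],
    [0,0,0,0,0,-8,-1],
    [0,0,0,0,0,-6.3,-1],
    [0,-20,0,0,0,0,-1],
    [-1,-30,0,0,0,0,-1],
    [-1,-35,0,0,0,0,-1]
  ]
}}

```text
clock: 50.58
tool_pos: [0.456, 0.0705, 0.2379]
eef_rot: [[0.946, 0.325, -0.004], [0.325, -0.946, -0.001], [-0.004, -0.0, -1.0]]
wrist_force: [0.3, 0.3, -7.6]
gripper_width: 0.0409
finger_force: 60.0
```

Emit:
{"method": "drive_tool", "body": {
  "increments": [
    [-1,-40,0,0,0,0,-1],
    [-1,-40,0,0,0,0,-1],
    [-1,-35,0,0,0,0,-1],
    [0,-30,0,0,0,0,-1],
    [0,-19,0,0,0,0,-1],
    [0,0,0,0,0,0,-1],
    [0,0,0,0,0,0,-1],
    [0,0,0,0,0,0,-1]
  ]
}}

```text
clock: 51.58
tool_pos: [0.4006, 0.2233, 0.2385]
eef_rot: [[0.946, 0.325, -0.003], [0.325, -0.946, -0.001], [-0.003, -0.0, -1.0]]
wrist_force: [-0.1, 0.2, -7.5]
gripper_width: 0.0403
finger_force: 60.2
```

```bash
python3 - <<'E'
from go import *
o=state();print(delta(o,[.399,.2245,.238]))
s=r.camera("side");np.savez("s19.npz",**s);t=r.camera("top");np.savez("t19.npz",**t);w=r.camera("wrist");np.savez("w19.npz",**w)
u,v=map(int,proj(s,[.42,.23,.24]));u2,v2=map(int,proj(t,[.42,.23,.25]))
f=lambda a:cv2.resize(a[:,:,::-1],(390,390),interpolation=cv2.INTER_CUBIC)
cv2.imwrite("pics/s19.png",np.hstack([f(s["color"][v-35:v+35,u-35:u+35]),f(w["color"][:300,106:406])]));print(u-35,v-35)
print("eye in side",proj(s,[.399,.2245,.263]),"tip",proj(s,[.432,.236,.26]),"wrist tip",proj(w,[.432,.236,.26]),"eye",proj(w,[.399,.2245,.271]))
E
```

```text
tcp [0.4006 0.2233 0.2385] yaw 19.0 tilt [-0.003 -0.001] t 51.58 J [ -42.   -3.    7.  106.    0.   77. -106.] F [-0.1  0.2 -7.5] w 0.0403 60.1983593031764
[-1.1 -1.6  0.5]
192 121
eye in side [221.59026405 151.88041567] tip [230.06181565 151.36073758] wrist tip [250.44056564 205.00392461] eye [250.6511004  272.15842552]
```

View pics/s19.png

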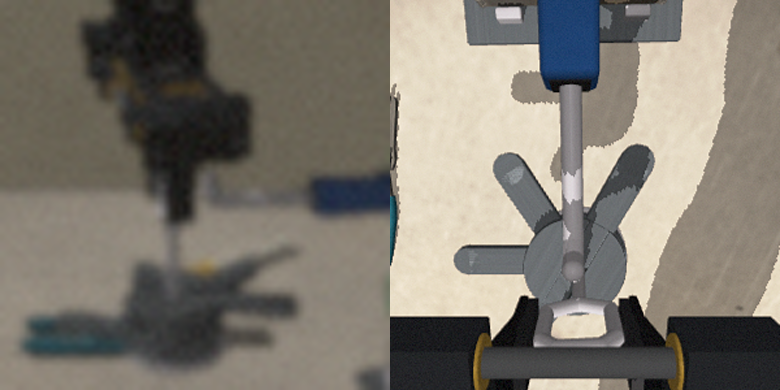

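The wrist crop shows the hook bar pointing straight down the picture, with its tip at (573,268). The loop opening is just below it, about (552–608, 312–340), and its centre (580) sits about 2.7 mm to one side. The side crop shows the tip and loop at a similar height, and the weights are all on.

```bash
python3 - <<'E'
from go import *
w=dict(np.load("w19.npz"))
for z in(.2636,.2676,.2716,.2336,.2296,.2256,.2216): print(z,proj(w,[.4006,.2233,z]).round(1))
g=w["color"].max(2)
print(g[226:276,252]);print(g[226:276,243])
for v in(205,245,255): print(v,g[v,216:290])
print(proj(w,[.432,.236,.26]),proj(w,[.432,.236,.255]))
E
```

```text
0.2636 [253.6 263.1]
0.2676 [253.6 266.9]
0.2716 [253.7 271. ]
0.2336 [253.2 239.4]
0.2296 [253.1 236.8]
0.2256 [253.1 234.3]
0.2216 [253.1 231.9]
[ 92  96  90 104 113 123 137 160 188 200 214 227 230 233 151 106 144 227
 235 233 232 230 229 231 230 233 234 235 235 234 233 233 236 225 127  93
 113 123 132 140 113  65  49  59  60  61  67  67  68  69]
[ 65  56  47  45  87 110 121 123 139 158 177 190 200 210 222 171 190 224
 232 232 234 234 233 232 230 228 229 229 227 224 227 227 228 235 155  96
 104 121 129 135 109  63  45  49  60  66  62  67  70  71]
205 [112 116 119 115 123 120 119 115 116 113 116 118 117 112 110 112 108 118
 120 119 115 120  92 101 117 128 135 137 138 134 137 135 136 133 130 130
 125 114  98  93 119 122  97 115 117 114 113 109 113 112 115 113 117 114
 111 111 110 104 109 110 105 113 111 113 116 115 116 115 112 106 109 110
 234 232]
245 [ 27  18  19  27  87  97  95  92  95  98  96  97  92  91  84  87 122 133
 217 228 230 227 228 229 230 232 230 232 234 234 237 236 232 232 230 232
 233 233 233 234 232 236 234 234 232 231 232 231 232 233 234 236 236 237
 242 111  80  89  88  91  94  93  92  95 101  98 102  37  18  16  28  29
  25  26]
255 [ 20  69  92  96  94  93  92  92  95  95  92  87  88  99 219 219 219 220
 222 219 221 223 228 229 229 230 227 224 224 220 220 222 225 228 233 232
 234 231 235 232 229 230 229 228 230 232 230 229 232 231 234 231 233 234
 236 244 154  80  79  87  98 101 105 109 111 112 121 113 105  61  27  27
  32  23]
[250.44056564 205.00392461] [250.46040957 202.08332753]
```

Emit:
{"method": "drive_tool", "body": {
  "increments": [
    [0,-2.3,0,0,0,0,-1],
    [10,0,0,0,0,0,-1],
    [10,0,0,0,0,0,-1],
    [0,0,0,0,0,0,-1],
    [0,0,0,0,0,0,-1]
  ]
}}

```text
clock: 52.35
tool_pos: [0.4184, 0.2328, 0.2385]
eef_rot: [[0.945, 0.326, -0.003], [0.326, -0.945, -0.001], [-0.003, -0.0, -1.0]]
wrist_force: [0.5, -0.0, -7.9]
gripper_width: 0.0404
finger_force: 60.1
```

Emit:
{"method": "drive_tool", "body": {
  "increments": [
    [5,0,0,0,0,0,-1],
    [5,0,0,0,0,0,-1],
    [0,0,0,0,0,0,-1],
    [0,0,0,0,0,0,-1]
  ]
}}

```text
clock: 52.85
tool_pos: [0.4278, 0.2361, 0.2386]
eef_rot: [[0.945, 0.326, -0.003], [0.326, -0.945, -0.001], [-0.003, -0.0, -1.0]]
wrist_force: [-0.1, 0.2, -7.6]
gripper_width: 0.0405
finger_force: 60.1
```

```bash
python3 - <<'E'
from go import *
o=state();w=r.camera("wrist");np.savez("w20.npz",**w)
X=o["tool_pos"];print(proj(w,[X[0],X[1],X[2]+.0251]),"tip",proj(w,[.432,.236,.26]),(np.array([.432,.236])-X[:2])@[.945,.327])
g=w["color"].max(2)
for v in range(205,268,5): print(v,g[v,222:280:2])
E
```

```text
tcp [0.4278 0.2361 0.2386] yaw 19.1 tilt [-0.003 -0.001] t 52.85 J [ -42.    1.    8.  103.   -0.   76. -105.] F [-0.1  0.2 -7.6] w 0.0405 60.09277551434934
[253.00406465 263.25864124] tip [255.56018095 253.88709139] 0.003912687767406882
205 [119 121 119 116 110 115 124 117 122 113 116 105 130 140 141 139 136 131
 103 118 117 112 115 116 110 112 112 116 114]
210 [117 118 116 114 117 122 118 117 120 116  70 155 191 141 143 142 138 127
 104 118 116 116 118 112 112 111 114 112 119]
215 [114 112 113 123 123 120 115 113 114 126 119 151 200 227 144 140 136 128
 105 113 117 114 109 113 113 116 117 119 110]
220 [111 118 120 118 122 124 116 121 118 114 115 143 200 139 139 140 138 131
 103 115 112 113 113 112 115 121 114 112 118]
225 [119 122 118 115 117 123 122 121 115 122  66 154 198 230 141 140 142 130
 106 112 116 114 114 120 122 113 115 117 116]
230 [123 129 122 119 118 117 119 123 124  76  87 109 136 132 136 134 134 126
 108 102 102 104  98 101 106 118 110 110 220]
235 [108  96  98 112 120 124 129 133 142 147 158 128 135 135 138 135 132 127
 105 177 176 168 160 153 154  99  95  97 101]
240 [ 97  96 102  95  83 193 203 205 212 219 225 157 100 100  97 102  98  97
  92 230 232 231 228 230 164  89  91  99  97]
245 [ 98  94  98  97  82 122 222 237 231 232 234 126  93 102  97 100  97  99
  88 236 235 232 229 227 238  85  91  98  93]
250 [ 94  99 101  92 109 235 232 228 228 231 233 112  99 120 121 119 118 114
  90 237 231 235 235 232 235 104  92  92  97]
255 [ 97  96  95  85 237 237 232 234 232 234 234 140 127 138 146 148 140 132
 117 200 236 234 236 229 235 159  85  98 104]
260 [119 114 110 103  92 103 152 185 186 165 163 155 130 106 106 100  95 107
  98 109 100  98  92  98 108 116 122 126 122]
265 [162 151 137 121 134 136 137 138 138 140 140 134 138 136 141 143 143 148
 148 149 155 151 153 158 150 142 135 150 164]
```

Emit:
{"method": "drive_tool", "body": {
  "increments": [
    [4,0,0,0,0,0,-1],
    [4,0,0,0,0,0,-1],
    [0,0,0,0,0,0,-1],
    [0,0,0,0,0,0,-1]
  ]
}}

```text
clock: 53.4
tool_pos: [0.4354, 0.2387, 0.2385]
eef_rot: [[0.945, 0.326, -0.003], [0.326, -0.945, -0.001], [-0.003, -0.0, -1.0]]
wrist_force: [-0.1, 0.1, -7.5]
gripper_width: 0.0404
finger_force: 60.1
```

Emit:
{"method": "drive_tool", "body": {
  "increments": [
    [4,0,0,0,0,0,-1],
    [4,0,0,0,0,0,-1],
    [0,0,0,0,0,0,-1],
    [0,0,0,0,0,0,-1]
  ]
}}

```text
clock: 53.9
tool_pos: [0.443, 0.2413, 0.2385]
eef_rot: [[0.945, 0.326, -0.003], [0.326, -0.945, -0.001], [-0.003, -0.0, -1.0]]
wrist_force: [-0.5, -0.6, -6.2]
gripper_width: 0.04
finger_force: 60.1
```

Emit:
{"method": "drive_tool", "body": {
  "increments": [
    [5,0,0,0,0,0,-1],
    [6,0,0,0,0,0,-1],
    [6,0,3,0,0,0,-1],
    [6,0,4,0,0,0,-1],
    [0,0,4,0,0,0,-1],
    [0,0,4,0,0,0,-1],
    [0,0,0,0,0,0,-1]
  ]
}}

```text
clock: 54.78
tool_pos: [0.4644, 0.2487, 0.2231]
eef_rot: [[0.945, 0.326, -0.003], [0.326, -0.945, -0.001], [-0.003, -0.0, -1.0]]
wrist_force: [-0.1, 0.1, -7.0]
gripper_width: 0.0401
finger_force: 60.1
```

```bash
python3 - <<'E'
from go import *
o=state();X=o["tool_pos"]
print((X[:2]-np.array([.432,.236]))@[.945,.327]*1000-38,"eye z",X[2]+.0251)
w=r.camera("wrist");np.savez("w21.npz",**w);g=w["color"].max(2)
for v in(215,225,235,240,245,250,255,262): print(v,g[v,222:284:2])
E
```

```text
tcp [0.4644 0.2487 0.2231] yaw 19.1 tilt [-0.003 -0.001] t 54.77 J [ -41.    7.    9.   99.   -1.   75. -103.] F [-0.1  0.1 -7. ] w 0.0401 60.087975170463324
-3.273791991411386 eye z 0.2482084700140163
215 [126 123 124 127 128 126 119 122 120 132 106 197 226 229 229 222 207 176
 105 120 121 122 122 121 120 122 121 123 117 119 121]
225 [125 132 123 118 122 129 127 127 125 128  74 124 145 151 149 149 140 134
 104 121 121 121 121 124 123 118 118 121 124 120 230]
235 [114  99 100 122 125 132 135 136 147 150 150 128 143 148 147 151 137 168
 121 150 143 145 143 148 149 105 103  99 105 120  46]
240 [103 107 105 102  89 203 209 218 222 225 227 187 138 237 152 145 204 188
 112 115 119 126 124 127 176  96 102 101 102 106  36]
245 [105  98 106 101  96 132 231 239 240 240 247 185 221 230 231 226 211 190
 114 242 239 240 238 242 255  88  99 100 104 106 103]
250 [ 99 102 101  94 114 241 240 240 241 240 244 179 220 230 232 224 210 193
 116 243 241 241 240 240 245 112  98 102 102 105 107]
255 [101 102 104  91 242 238 239 241 239 238 245 179 221 231 229 223 214 194
 115 247 243 243 239 239 243 166  88 107 111 121 130]
262 [129 128 125 118 114 112 112 110 112 115 115 112 121 120 121 122 124 125
 125 128 130 126 128 127 129 129 134 132 134 150 161]
```

Emit:
{"method": "drive_tool", "body": {
  "increments": [
    [0,0,5,0,0,0,-1],
    [0,0,6,0,0,0,-1],
    [0,0,6,0,0,0,-1],
    [0,0,6,0,0,0,-1],
    [0,0,6,0,0,0,-1],
    [0,0,6,0,0,0,-1],
    [0,0,0,0,0,0,-1],
    [0,0,0,0,0,0,-1]
  ]
}}

```text
clock: 55.82
tool_pos: [0.4646, 0.2489, 0.1886]
eef_rot: [[0.945, 0.326, -0.003], [0.326, -0.945, -0.001], [-0.003, -0.0, -1.0]]
wrist_force: [-2.8, -0.3, -2.6]
gripper_width: 0.0403
finger_force: 60.0
```

Emit:
{"method": "drive_tool", "body": {
  "increments": [
    [0,0,4,0,0,0,-1],
    [0,0,0,0,0,0,-1],
    [0,0,0,0,0,0,-1],
    [0,0,0,0,0,0,-1]
  ]
}}

```text
clock: 56.32
tool_pos: [0.4648, 0.2489, 0.1847]
eef_rot: [[0.945, 0.326, -0.002], [0.326, -0.945, -0.0], [-0.002, -0.0, -1.0]]
wrist_force: [-0.6, 0.2, -2.5]
gripper_width: 0.0404
finger_force: 60.0
```

Emit:
{"method": "drive_tool", "body": {
  "increments": [
    [0,0,4,0,0,0,-1],
    [0,0,0,0,0,0,-1],
    [0,0,0,0,0,0,-1],
    [0,0,0,0,0,0,-1]
  ]
}}

```text
clock: 56.82
tool_pos: [0.4647, 0.2489, 0.1806]
eef_rot: [[0.945, 0.326, -0.002], [0.326, -0.945, -0.0], [-0.002, -0.0, -1.0]]
wrist_force: [0.4, 0.2, -3.1]
gripper_width: 0.0404
finger_force: 60.0
```

Emit:
{"method": "drive_tool", "body": {
  "increments": [
    [0,0,2,0,0,0,-1],
    [0,0,0,0,0,0,-1],
    [0,0,0,0,0,0,-1],
    [0,0,0,0,0,0,-1]
  ]
}}

```text
clock: 57.32
tool_pos: [0.4646, 0.2488, 0.1786]
eef_rot: [[0.945, 0.326, -0.003], [0.326, -0.945, -0.001], [-0.003, -0.0, -1.0]]
wrist_force: [0.3, 0.8, -2.7]
gripper_width: 0.0401
finger_force: 60.0
```

Emit:
{"method": "drive_tool", "body": {
  "increments": [
    [0,0,2,0,0,0,-1],
    [0,0,0,0,0,0,-1],
    [0,0,0,0,0,0,-1],
    [0,0,1,0,0,0,-1],
    [0,0,0,0,0,0,-1],
    [0,0,0,0,0,0,-1]
  ]
}}

```text
clock: 58.08
tool_pos: [0.4648, 0.249, 0.1763]
eef_rot: [[0.945, 0.326, -0.002], [0.326, -0.945, 0.0], [-0.002, -0.001, -1.0]]
wrist_force: [-2.4, -1.0, 8.1]
gripper_width: 0.0402
finger_force: 59.9
```

```bash
python3 -c "
from go import *
state()"
```

```text
tcp [0.4648 0.249  0.1763] yaw 19.0 tilt [-0.002  0.   ] t 58.08 J [ -41.    8.    9.  102.   -1.   69. -103.] F [-2.4 -1.   8.1] w 0.0402 59.94224539026618
```

Emit:
{"method": "drive_tool", "body": {
  "increments": [
    [0,0,-1,0,0,0,-1],
    [0,0,0,0,0,0,-0.05],
    [0,0,0,0,0,0,0.1],
    [0,0,0,0,0,0,0.4],
    [0,0,0,0,0,0,0.7],
    [0,0,0,0,0,0,0.7],
    [0,0,0,0,0,0,0.7],
    [0,0,0,0,0,0,0.7]
  ]
}}

```text
clock: 59.08
tool_pos: [0.4646, 0.2488, 0.1766]
eef_rot: [[0.945, 0.326, -0.003], [0.326, -0.945, -0.001], [-0.003, -0.0, -1.0]]
wrist_force: [-0.2, 0.0, -0.6]
gripper_width: 0.0734
finger_force: 0.0
```

Emit:
{"method": "drive_tool", "body": {
  "increments": [
    [0,0,-10,0,0,0,0.7],
    [0,0,-20,0,0,0,0.7],
    [0,0,-40,0,0,0,0.7],
    [0,0,-50,0,0,0,0.7],
    [-30,0,-20,0,0,0,0.7],
    [-40,0,0,0,0,0,0.7],
    [0,0,0,0,0,0,0.7],
    [0,0,0,0,0,0,0.7]
  ]
}}

```text
clock: 60.08
tool_pos: [0.3992, 0.2261, 0.3173]
eef_rot: [[0.945, 0.326, -0.002], [0.326, -0.945, 0.0], [-0.002, -0.001, -1.0]]
wrist_force: [0.1, 0.1, -0.1]
gripper_width: 0.074
finger_force: 0.0
```

```bash
python3 - <<'E'
from go import *
state();w=r.camera("wrist");np.savez("w22.npz",**w);s=r.camera("side");np.savez("s22.npz",**s)
g=w["color"].max(2)
X=[.464,.2485]
for z in(.2,.21,.06): print(z,proj(w,[*X,z]),proj(s,[*X,z]))
u,v=map(int,proj(w,[*X,.207]))
print(u,v)
for k in range(v-24,v+30,4): print(k,g[k,u-44:u+46:3])
u,v=map(int,proj(s,[*X,.12]));g=s["color"].max(2);print(u,v)
for k in range(v-32,v+24,3): print(k,g[k,u-26:u+40:2])
E
```

```text
tcp [0.3992 0.2261 0.3173] yaw 19.0 tilt [-0.002  0.   ] t 60.08 J [ -43.   -4.    7.   99.    0.   86. -107.] F [ 0.1  0.1 -0.1] w 0.074 0.0
0.2 [252.31372164 126.37602982] [238.43144619 163.38941785]
0.21 [252.35546537 126.89924342] [238.38595822 161.20714441]
0.06 [251.93689629 121.65292095] [239.03653297 192.41829723]
252 126
102 [209 214 214 211 209 212 214 206  62  51 101 100 103 177 200 171  62  65
  98  99 101  91  97 114 203 203 193 200 208 198]
106 [211 208 209 211 209 211 211 212 116  99  98  96 100 173 202 174  58  61
 100  96 101 102 104 211 200 201 198 200 202 203]
110 [207 209 210 207 212 208 210 181 101 101  98 100  95 177 201 173  65  59
  99 102  95  97  99  73 209 201 204 206 205 209]
114 [213 216 210 210 211 212 211 102 102  96 101 102  99 176 203 174  62  70
  95  86  98 102  98  95  82 201 210 203 207 209]
118 [ 92  96  96  93  94  93  95  97  93  97 103  98  99  99 140 121  64  90
 110  97  98  98  94 100  54 205 210 202 211 202]
122 [ 99  98 101  99  95  94  75  98  93 103  98  86  97  85 112 103  90 101
  98  97 104  96  94 102  80 207 213 208 206 203]
126 [ 
[... 2958 characters left out ...]
  65]
190 [142 142 139 100  76  70  74  68  71  74  57  57  60  54  53  47  47  66
 134 147 145 147 112  78  81 120  85  69  80  80  74  70  68]
193 [140 141 139 142 141 136 136 135 124 107  73  67  66  58  54  54  53  60
 118 123 133 143 145 115  78  75  71  55  60  65  65  64  66]
196 [139 139 139 140 138 141 138 137 140 139 129 117 106  87  85  81  94 117
 126  86  80  94 132 146 119  68  50  47  52  58  59  63  69]
199 [141 141 141 141 142 140 140 142 142 144 140 143 141 134 137 142 142 146
 144 119  88  84  92 117 118  92  53  52  65  64  53  52  72]
202 [143 143 141 142 144 141 139 137 139 141 140 120  96  83  90  93  91  91
  88  84  81  83  82  80  80  86  74  52  45  60 101  79  76]
```

Emit:
{"method": "drive_tool", "body": {
  "increments": [
    [-30,0,-20,0,0,0,0.7],
    [0,0,0,0,0,0,0.7],
    [0,0,0,0,0,0,0.7],
    [0,0,0,0,0,0,0.7],
    [0,0,0,0,0,0,0.7],
    [0,0,0,0,0,0,0.7],
    [0,0,0,0,0,0,0.7],
    [0,0,0,0,0,0,0.7]
  ]
}}

```text
clock: 61.18
tool_pos: [0.3705, 0.2163, 0.3368]
eef_rot: [[0.945, 0.326, -0.003], [0.326, -0.945, -0.001], [-0.003, -0.0, -1.0]]
wrist_force: [0.4, -0.7, -0.5]
gripper_width: 0.0736
finger_force: 0.0
```

```bash
python3 - <<'E'
from go import *
state();a=r.camera("wrist");[r.camera("side") for _ in range(5)];b=r.camera("wrist");s=r.camera("side");p=dict(np.load("s22.npz"))
d=lambda x,y:np.abs(cv2.GaussianBlur(x,(5,5),0).astype(int)-cv2.GaussianBlur(y,(5,5),0)).max(2)
print("wrist moving px",(d(a["color"],b["color"])>25).sum(),"side moving px",(d(s["color"],p["color"])[140:200,210:290]>25).sum())
# hook bar height at mid, both views: bar crossing in side at x=.48
for z in(.195,.23): print(z,proj(s,[.485,.2565,z]))
g=s["color"].max(2);print(g[148:172,int(proj(s,[.485,.2565,.2])[0])])
g0=np.load("side0.npz")["color"].max(2);print(g0[140:172,int(proj(s,[.485,.2565,.2])[0])])
w=b;ang=np.arange(-180,180,5);row=[]
C=[.464,.2485];
for x in np.radians(ang):
    q=proj(w,[C[0]+.075*np.cos(x),C[1]+.075*np.sin(x),.09]);i,j=int(q[1]),int(q[0]);row.append(int(w["color"].max(2)[i,j]) if 0<=i<384 and 0<=j<512 else -1)
print([(int(k),v) for k,v in zip(ang,row) if v<115])
E
```

```text
tcp [0.3705 0.2163 0.3368] yaw 19.0 tilt [-0.003 -0.001] t 61.17 J [ -43.   -8.    6.  100.    1.   89. -108.] F [ 0.4 -0.7 -0.5] w 0.0736 0.0
wrist moving px 0 side moving px 33
0.195 [243.58273024 163.60995827]
0.23 [243.48632921 155.95467589]
[103 109 105 104 106 103 113 125 135 140 139 144 141 139 137 124 104  94
 100 120 141 148 147 149]
[107 103 108 104 106 109 106 109 107 107 103 106 106 106 101  97  91 101
 122 136 144 144 144 144 136 111 103 121 137 145 142 125]
[(-180, 97), (-20, 82), (-15, 99), (-10, 99), (-5, 66), (45, 93), (50, 96), (55, 91), (60, 98), (105, 93), (110, 109), (115, 92), (170, 97), (175, 101)]
```

```bash
python3 -c "
from workcell import r
print(r.hand_in())"
```

```text
the job is handed in; nothing more can be done
None
```

All four weights are on the carrier with their slots about 60° apart, and the loaded carrier hangs still on the hook with the blue arm down on the frame; the job is handed in, but no verdict was returned.

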